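Take a tyre pressure reading with a stick gauge

TASK

Check the pressure of the trolley wheel's tyre: push the gauge's white rod fully home with the gauge still in its wooden stand, then take the gauge by its black head and press it gently, squarely and fully home onto the brass tyre valve, holding it there about a second while the rod comes out. Lift it straight off without touching the rod and put the gauge back in its stand, nose fully down in the hole and let go, so that the rod still shows the reading. Don't lean on the valve (22 N is too much) and leave the wheel, the valve's dust cap and the other things where they are.

Things in the scene. Friction and masses are not known exactly. Their poses are not given: they have to be found in the camera images.
- gauge_grip (a point): Stick tyre gauge, loose, 0.22 kg, nose down in its stand. This point: on its vertical axis, 46 mm above the nose's underside, in the black head, an upright block 24 mm long (x) and 18 mm wide (y, flats to grip), 28 to 66 mm above the nose's underside. z up, x along the barrel. Below the head: collar 28 mm across (22 to 28 mm up, rests on the stand) and brass nose 16 mm across.
- gauge_seal (a point): Rubber seal in the gauge's nose, on its axis, 37.5 mm below gauge_grip: the top of a bore 10 mm across and 8.5 mm deep, open downwards, flared to 14 mm in its last 3 mm. A sprung pin in the bore reaches 5.5 mm below the seal and meets the valve's pin first. Fully home on the valve means that the seal is pressed on the stem's mouth; it yields 1.5 mm at 9 N per mm.
- rod_tip (a point): Outer end face of the gauge's white rod (a 9 mm disc on a 6 mm rod) in the end of the barrel. The barrel is 15 mm thick and level, its axis 4 mm above gauge_grip, from 12 to 100 mm out along the gauge's x. With the rod fully in, this point is 104 mm out along x.
- gauge_rod (a joint): How far the white rod is out, m: 0 fully in, at most 0.042. It starts 0.030 to 0.038 out, at the last reading; it slides with about 0.3 N of friction and stays where it is left. On the valve, the tyre's pressure pushes it out to somewhere between 0.012 and 0.028, where it stops and stays when the gauge is lifted off.
- stem_mouth (a point): Open top of the brass tyre valve: a bare upright stem 8 mm across, z up, 48 to 75 mm above the bench. It is loose: under 1 to 4 N it sinks an unknown 1 to 16 mm till the inner tube backs it, a little springily. Its pin, flush with the mouth, then resists with 5 to 9 N over 5.5 mm until the gauge is home, where the force climbs fast. 12 to 16 N seats it; over 22 N bends it.
- wheel: Trolley wheel lying flat on the bench: black pneumatic tyre 200 mm across and 52 mm thick on a pale steel rim with a 34 mm hub (54 mm high) in the middle, loose, 1.7 kg. Origin at the centre of its underside; the valve stem stands 37 mm out along its x.
- stand_hole (a point): Centre of the mouth of the hole in the top of the turned beech stand, 92 mm across and 32 mm high, fixed to the bench. The hole is 18 mm across, 28 mm deep, its edge countersunk. With the gauge in place its collar rests on the stand's top and gauge_grip lies 24 mm above this point.
- dust_cap: The valve's black dust cap, 12 mm across, 13.5 mm high, standing loose on the stand's top, 31 mm from the hole's axis, on the side away from the barrel. Origin at its underside.
- spring_clamp: Grey spring clamp lying on the bench, 84 x 137 x 26 mm. Leave it alone.
- screwdriver: Green-handled screwdriver lying on the bench, 223 mm long. Leave it alone.
- tape_measure: Yellow tape measure, 37 x 77 x 62 mm. Leave it alone.
Not all that is in view belongs to the job. What is shaped like the part that bears stand_hole but red or turquoise is not meant.

How it is judged:
On the way, in this order (a step that is already met when the one before it is completed fails the run):
1. the gauge's rod is pushed fully home (under 1.5 mm out) while the gauge stands in its stand (value of joint gauge_rod below 0.0015 m and horizontal distance between gauge_grip and stand_hole below 0.006 m and z of gauge_grip in the frame of stand_hole between 0.02 and 0.0275 m), for 0.1 s.
2. the gauge is fully home and square on the valve (seal touching the stem's mouth all round) for half a second, with the rod out (z of gauge_seal in the frame of stem_mouth between -0.004 and 0.0004 m and horizontal distance between gauge_seal and stem_mouth below 0.0025 m and angle between the z axis of gauge_seal and the z axis of stem_mouth, either way round below 0.12 rad and value of joint gauge_rod above 0.009 m), for 0.5 s.
At the end, for the whole second after the job is handed in: The gauge stands in its stand again (within 6 mm sideways, collar within 3.5 mm of the stand's top, upright within 0.1 rad), released, its rod at rest and still out at the reading (9 to 29.5 mm); the wheel is within 30 mm of where it was (horizontal distance between gauge_grip and stand_hole below 0.006 m and z of gauge_grip in the frame of stand_hole between 0.02 and 0.0275 m and angle between gauge_grip's own z axis and vertical below 0.1 rad and value of joint gauge_rod between 0.009 and 0.0295 m and velocity of joint gauge_rod below 0.005 m/s and distance of wheel from where it was at the start of the episode below 0.03 m); the robot touches nothing.
It fails at once if the gauge presses on the wheel or its valve with more than 22 N (contact force between gauge and wheel above 22 N).
It fails at once if the rod is touched while the gauge is out of its stand ((contact force between gauge_rod and the fingers above 0.25 N or contact force between gauge_rod and the arm above 0.25 N or contact force between gauge_rod and wheel above 0.25 N or contact force between gauge_rod and tape_measure above 0.25 N or contact force between gauge_rod and spring_clamp above 0.25 N) and distance between gauge_grip and stand_hole above 0.045 m).
It fails at once if the wheel is pushed more than 30 mm (distance of wheel from where it was at the start of the episode above 0.03 m).
It fails at once if the dust cap, spring clamp, screwdriver or tape measure is moved more than 25 mm (distance of any of dust_cap, spring_clamp, screwdriver, tape_measure from where it was at the start of the episode above 0.025 m).
It also fails if it takes over 61 s, if anything falls off the work surface, if the arm or the gripper's body presses on something with over 40 N, if the wrist force passes 120 N, or if a joint passes its speed limit or range.

ROBOT

A 6-joint arm with a two-finger parallel gripper is mounted at the origin on the work surface; the furniture and walls round the work are solid. World frame = base frame: x ahead of the robot, y to its left, z up, the work surface at z = 0. Lengths are in m, angles in rad, forces in N, time in s.
With the tool pointing down it reaches from about 0.275 to 0.725 m from the base axis. Payload 15.9 kg.
Tool frame: the origin (TCP) lies where the fingers leave the gripper's body, on its centre line; the fingertips stand 73 mm ahead of it and the grasp point (between the pads) lies 54 mm ahead of it; y points along the fingers, z is the direction in which the jaws open and shut, and the axes are right-handed (so a half turn about y gives the same grasp; the last joint's range is limited). The gripper opens to 85 mm and grips with 20 to 120 N. Pads are 22 mm wide; open, the fingers measure 114 mm over their backs; the gripper's body (76 mm by 85 mm) begins 54 mm behind the grasp point. The pads swing forward as they close: fully open they stand 13 mm farther back than shut.
Start: joints at [-1.224, 0.213, -0.034, 1.323, 0, 1.571], TCP at [0.17, -0.47, 0.304] pointing down, gripper open.
Joint ranges: [-2.98, 2.98], [-0.74, 1.72], [-1.14, 1.35], [-2.1, 2.04], [-1.57, 1.44], [-3.14, 3.14]. Speed limits (rad/s): [1.89, 1.89, 2.39, 2.57, 3.14, 3.14].

INTERFACE

Orientations are given as a unit quaternion [x, y, z, w].
In Python, from rig import * gives the robot as it stands.
- The arm moves only by the shell command python3 -m handwheel 'ROWS'. ROWS is a JSON object of lists of equal length, an entry for each row: "travel": the shift along the tool's x, y, z in mm, a list of three; "dr": the turn, a rotation vector about the tool's x, y, z in rad, a list of three; "hand": the opening, from 0 (shut) to 1 (fully open). A call has exactly 10 rows; each row shifts and turns the commanded pose from where the row before left it, along the tool's axes as they then stand; what a row does not reach is not made up. A row lasts 1/8 s, in which the tool goes at most 62.5 mm and 10.7 degrees, less where a joint would pass 70% of its speed; a pose out of reach is approached as far as the arm can. A call is refused whole if a number of a shift passes 62.5 or a number of a turn 0.188, either way. A call with a gripper value outside its range is refused whole. The fingers move at their own pace and stop on an object; the grip force is fixed at half the most. Time passes only in rows, so rows that do not move let the fingers close, or fill a call up. It gives the time, the measured TCP pose, the force and the opening at its end, in the units of the state.
- sense(): the state, without advancing time (a new reading comes with each control period).
- grab_frame(name): name is "scene" or "top"; returns (picture, depth): 480x640x3 uint8, blue, green, red; 480x640 float32, m along the optical axis (not along the pixel's ray), 0 where there is no reading.
- get_calibration(name): a dict with "fov_y" (degrees; the focal length in pixels is half the picture's height over the tangent of half this angle, whatever the lens; pixels are square), "cx", "cy" (the principal point, pixels), "R" (3x3) and "t" (3): a world point X has camera coordinates R X + t. Camera axes: x right, y down, z forward; pixel columns grow to the right and rows downward; lengths in m; the calibration is good to about 2 mm. A picture is of the moment at which its call begins. get_calibration takes no time and is no camera call.
- close_job(): hands the job in, once; it reports no verdict.
Trained networks look in the newest picture that a camera, given by its name, has taken for a name from the list of things; names that differ only in an ending like _2 or _b are one class to them, and where a whole thing is asked for, a point or a joint stands for the part that bears it (a point fixed in the world has none). Each returns a list of dicts, best first, with "conf" (0 to 1); they miss things now and then, are a little off and sometimes report something else, mostly with a low value. They report only what shows in the picture. A call takes as long as a camera call. They do not tell look-alikes from the thing itself.
- trace(target, camera): "mask" (480x640 bool, what is visible of it).
- mark_of(target, camera): "location" ([x, y, z] in m, in the coordinates of the camera as it stood for that picture, good to about 4 mm: a listed point, or the origin of a listed thing).
The state is a dict: "time": time; "joint_pos": joint angles; "joint_velocities": joint speeds; "tau": joint torques, N m; "ee_pos": TCP position; "tcp_rot": TCP orientation; "force": force on the tool from outside, world axes, zero at the start; "ft_torque": the same for the moment, N m; "width": opening from 0.0 (shut) to 1.0 (fully open).
Only numpy, scipy, OpenCV 4.12 (cv2) and the standard library are available. Lean on these libraries where they do the work, as an engineer would, in place of code of your own. Each camera call takes 0.05 s, during which the arm holds its last target.

## Working session

There is one attempt and no reset: what is moved stays moved. The work goes in short steps, Python scripts to look and compute and a shell command to move; the robot and the scene stay as the last step left them, time stands still between calls to the robot, and variables do not carry over. Pictures are saved under pics/ and viewed, and the job is handed in when it is done.

```bash
ls; mkdir -p pics
cat > h.py <<'E'
from rig import *
import numpy as np, cv2
from scipy.spatial.transform import Rotation as Rr
def cal(n):
    c=get_calibration(n); f=240/np.tan(np.radians(c["fov_y"])/2); return f,c["cx"],c["cy"],np.array(c["R"]),np.array(c["t"])
def c2w(n,p):
    f,cx,cy,R,t=cal(n); return R.T@(np.array(p)-t)
def px2w(n,u,v,d):
    f,cx,cy,R,t=cal(n); return R.T@(np.array([(u-cx)/f*d,(v-cy)/f*d,d])-t)
def w2px(n,X):
    f,cx,cy,R,t=cal(n); c=R@np.array(X)+t; return [round(float(c[0]/c[2]*f+cx),1),round(float(c[1]/c[2]*f+cy),1)]
def cloud(n,depth):
    f,cx,cy,R,t=cal(n); v,u=np.mgrid[:480,:640]; d=depth
    P=np.stack([(u-cx)/f*d,(v-cy)/f*d,d],-1)-t
    W=P@R; W[d==0]=np.nan; return W
E
python3 - <<'E'
from h import *
print(sense())
for n in ("scene","top"):
    im,d=grab_frame(n); cv2.imwrite(f"pics/{n}0.png",im); np.save(f"{n}0.npy",d)
    print(n,get_calibration(n), get_calibration(n).keys())
    for t in ("gauge_grip","rod_tip","stem_mouth","stand_hole","wheel","dust_cap","gauge_seal"):
        for r in mark_of(t,n)[:3]:
            w=c2w(n,r["location"]); print(t,round(r["conf"],2),w.round(4),w2px(n,w))
E
```

```text
pics
{'time': 0.0, 'joint_pos': array([-1.22401282e+00,  2.13369704e-01, -3.50425259e-02,  1.32350165e+00,
        2.44381205e-05,  1.57079999e+00]), 'joint_velocities': array([-0.00043401,  0.00163763, -0.00038849,  0.00205455, -0.00057797,
        0.00046311]), 'tau': array([ 1.34571073e-03, -6.86168146e+01,  4.87116516e+01,  1.79980957e-02,
        1.35515702e-04,  1.37667337e-05]), 'ee_pos': array([ 0.1698568 , -0.46999521,  0.30341592]), 'tcp_rot': array([-0.12205141,  0.6968947 , -0.69611334,  0.1219321 ]), 'force': array([ 1.35933183, -0.08615233,  0.25425962]), 'ft_torque': array([ 0.00447724, -0.01651391, -0.01684996]), 'width': 0.9986227936767451}
scene {'fov_y': 46.99816755350205, 'cx': 316.6235495333852, 'cy': 244.5463550062429, 'R': array([[-0.47156444, -0.88152381,  0.02329705],
       [-0.41470526,  0.19837338, -0.88806957],
       [ 0.77823295, -0.42844344, -0.45911839]]), 't': array([0.27960527, 0.29614594, 1.01050574])} dict_keys(['fov_y', 'cx', 'cy', 'R', 't'])
gauge_grip 0.71 [0.5113 0.1539 0.0536] [276.5, 272.6]
rod_tip 0.41 [0.6473 0.1758 0.0626] [246.5, 247.3]

[... 482 characters left out ...]
11, -0.99090542]]), 't': array([0.0643846 , 0.53170828, 1.14900856])} dict_keys(['fov_y', 'cx', 'cy', 'R', 't'])
gauge_grip 0.6 [ 0.6869 -0.0081 -0.0045] [347.7, 191.4]
gauge_grip 0.2 [0.6488 0.1796 0.064 ] [272.4, 201.3]
rod_tip 0.44 [0.65   0.1814 0.0625] [271.7, 201.0]
stem_mouth 0.37 [ 0.454  -0.1242  0.0709] [399.1, 277.9]
stand_hole 0.78 [0.3675 0.1901 0.0328] [270.0, 316.3]
stand_hole 0.65 [0.5134 0.2994 0.0331] [226.5, 258.1]
stand_hole 0.58 [0.5165 0.1549 0.0361] [283.9, 255.6]
wheel 0.63 [ 0.4928 -0.1338  0.0012] [399.0, 264.4]
wheel 0.47 [ 0.4772 -0.3744  0.0021] [495.4, 268.9]
dust_cap 0.4 [0.4823 0.1371 0.0345] [291.1, 269.3]
gauge_seal 0.57 [0.51   0.156  0.0157] [284.4, 259.2]
```

View pics/scene0.png

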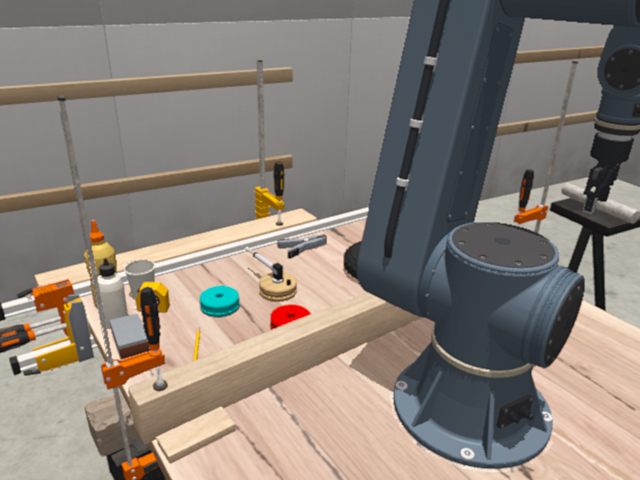

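View pics/top0.png

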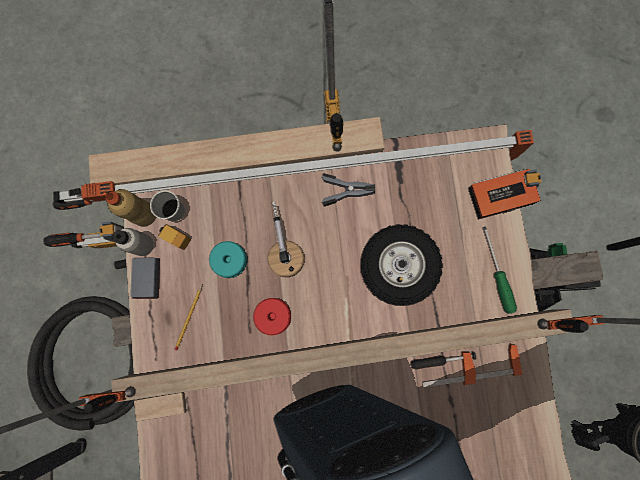

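Run:
```python
from h import *
im=cv2.imread("pics/top0.png"); 
a=cv2.resize(im[190:285,235:315],None,fx=6,fy=6,interpolation=cv2.INTER_CUBIC)
b=cv2.resize(im[220:310,355:445],None,fx=6,fy=6,interpolation=cv2.INTER_CUBIC)
b=cv2.resize(b,(300*540//540+270,570)); a=cv2.resize(a,(480,570)) 
cv2.imwrite("pics/topz.png",a); cv2.imwrite("pics/topw.png",b)
W=cloud("top",np.load("top0.npy"))
np.set_printoptions(linewidth=220)
print("z mm around hub/stem rows 255-290, cols 385-415"); 
print((W[256:292:1,386:414,2]*1000).round(0).astype(int))
im=cv2.imread("pics/scene0.png"); cv2.imwrite("pics/scz.png",cv2.resize(im[225:315,225:405],(800,400),interpolation=cv2.INTER_CUBIC))
```

```text
z mm around hub/stem rows 255-290, cols 385-415
[[                  29                   29                   30 ...                   34                   44 -9223372036854775808]
 [                  31                   27                   33 ...                   36                   35                   33]
 [                  25                   31                   30 ...                   29                   32                   33]
 ...
 [                  53                   53                   50 ...                   48                   50                   50]
 [                  55                   54                   53 ...                   50                   54                   52]
 [                  52                   55                   53 ...                   49                   51                   51]]<stdin>:10: RuntimeWarning: invalid value encountered in cast
```

View pics/topz.png

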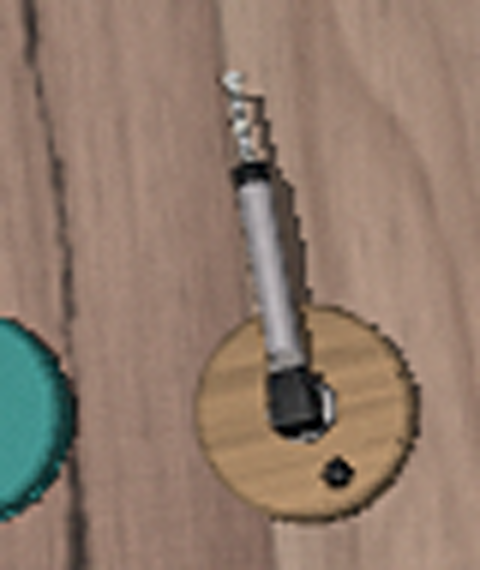

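View pics/topw.png

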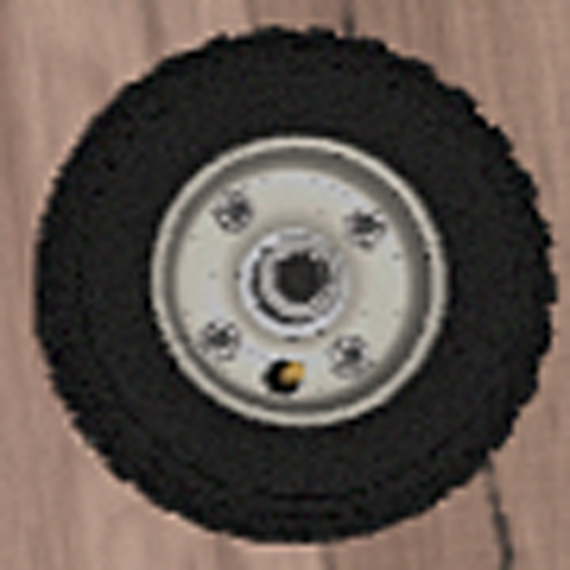

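View pics/scz.png

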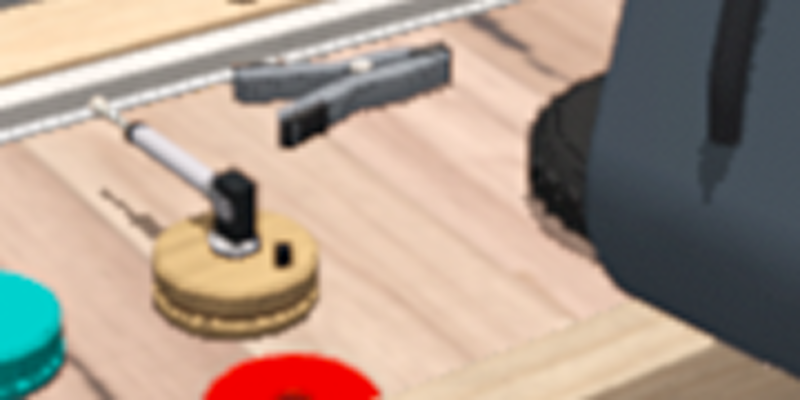

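```bash
cat >> h.py <<'E'
def draw(im,n,x,y,th,rod,wx,wy,sx,sy,sz,box,S):
    u0,v0,u1,v1=box; z=cv2.resize(im[v0:v1,u0:u1],None,fx=S,fy=S,interpolation=cv2.INTER_CUBIC)
    P=lambda X:[int(round((a-b+.5)*S*16)) for a,b in zip(w2px(n,X),(u0,v0))]
    c,s=np.cos(th),np.sin(th)
    G=lambda a,b,h:np.array([x+c*a-s*b,y+s*a+c*b,.010+h])
    def poly(pts,col): cv2.polylines(z,[np.array([P(p) for p in pts],np.int32)],True,col,1,cv2.LINE_AA,4)
    t=np.linspace(0,2*np.pi,60)
    circ=lambda X,Y,Z,r:[[X+r*np.cos(a),Y+r*np.sin(a),Z] for a in t]
    poly(circ(x,y,.032,.046),(0,255,0)); poly(circ(x,y,.038,.014),(255,0,0))
    for h in (.066,.028): poly([G(a,b,h) for a,b in((.012,.009),(.012,-.009),(-.012,-.009),(-.012,.009))],(0,255,255))
    poly([G(.012,.0075,.05),G(.1,.0075,.05),G(.1,-.0075,.05),G(.012,-.0075,.05)],(255,0,255))
    poly([G(.1,0,.05),G(.104+rod,0,.05)],(0,0,255))
    poly([G(-.031+.006*np.cos(a),.006*np.sin(a),.022+.0135) for a in t],(255,255,0))
    poly(circ(wx,wy,.054,.017),(0,255,0)); poly(circ(wx,wy,.0,.1),(0,255,0));poly(circ(wx,wy,.026,.1),(0,255,0))
    poly(circ(sx,sy,sz,.004),(0,0,255)); poly([[sx,sy,sz],[sx,sy,.02]],(0,0,255))
    return z
E
cat > ov.py <<'E'
from h import *
a=(.5125,.155,np.radians(10.3),.034,.4925,-.1345,.4560,-.1290,.068)
im=cv2.imread("pics/top0.png")
cv2.imwrite("pics/o1.png",draw(im,"top",*a,(255,190,315,285),8)); cv2.imwrite("pics/o2.png",draw(im,"top",*a,(355,220,445,310),6))
im=cv2.imread("pics/scene0.png"); cv2.imwrite("pics/o3.png",draw(im,"scene",*a,(240,235,310,305),8))
W=cloud("top",np.load("top0.npy"))
print((W[274:284,396:406,2]*1000).round()); print((W[250:264,276:294,2]*1000).round())
E
python3 ov.py
```

```text
[[31. 33. 34. 35. 32. 34. 30. 30. 37. 31.]
 [32. 27. 31. 30. 33. 29. 27. 30. 30. 27.]
 [30. 31. 28. 25. 28. 30. 30. 31. 31. 28.]
 [28. 31. 45. 53. 73. 72. 67. 30. 30. 29.]
 [29. 39. 52. 66. 73. 71. 70. 28. 28. 28.]
 [31. 42. 48. 61. 70. 70. 71. 26. 27. 32.]
 [29. 39. 48. 54. 62. 50. 25. 31. 28. 32.]
 [27. 31. 35. 46. 48. 30. 31. 30. 26. 32.]
 [31. 33. 30. 36. 27. 30. 29. 28. 30. 30.]
 [39. 32. 30. 29. 30. 31. 29. 30. 30. 32.]]
[[29. 31. 31. 69. 66. 68. 68. 67. 67. 62. 32. 30. 33. 29. 32. 37. 31. 34.]
 [32. 35. 31. 34. 69. 66. 69. 75. 77. 75. 30. 29. 33. 33. 36. 34. 37. 32.]
 [28. 32. 33. 77. 75. 75. 78. 78. 79. 76. 66. 26. 29. 35. 31. 32. 33. 32.]
 [31. 29. 35. 79. 74. 75. 76. 78. 79. 78. 74. 46. 36. 29. 32. 34. 34. 34.]
 [40. 33. 31. 74. 78. 74. nan 77. 75. 79. 70. 52. 42. 39. 30. 31. 36. 35.]
 [32. 32. 32. 76. 77. 73. 79. 77. 74. 73. 72. 60. 38. 40. 29. 32. 30. 33.]
 [30. 34. 31. 74. 76. 78. 77. 78. 77. 77. 73. 66. 38. 38. 39. 33. 33. 33.]
 [34. 38. 33. 36. 76. 78. 74. 74. 79. 78. 80. 67. 37. 38. 35. 32. 29. 33.]
 [36. 31. 34. 39. 77. 76. 76. 81. 78. 75. 78. 70. 41. 39. 36. 31. 35. 33.]
 [31. 33. 33. 39. 74. 80. 77. 71. 76. 79. 77. 74. 50. 34. 34. 38. 29. 37.]
 [30. 33. 31. 34. 74. nan 79. 82. 71. 77. 74. 71. 50. 40. 35. 35. 31. 34.]
 [32. 32. 35. 32. 37. 77. 73. 71. 69. 63. 66. 56. 46. 38. 38. 30. 36. 31.]
 [30. 30. 34. 31. 34. 40. 56. 57. 48. 49. 38. 43. 39. 34. 37. 33. 32. 32.]
 [31. 31. 33. 34. 34. 37. 35. 38. 39. 34. 34. 34. 31. 38. 36. 36. 33. 34.]]
```

View pics/o1.png

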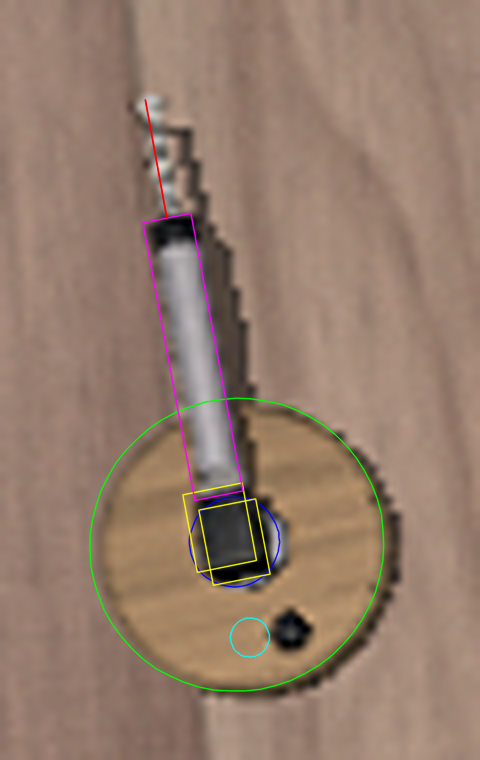

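View pics/o2.png

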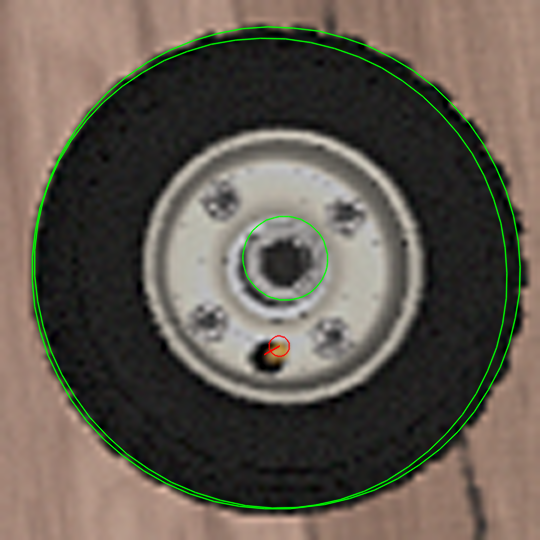

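View pics/o3.png

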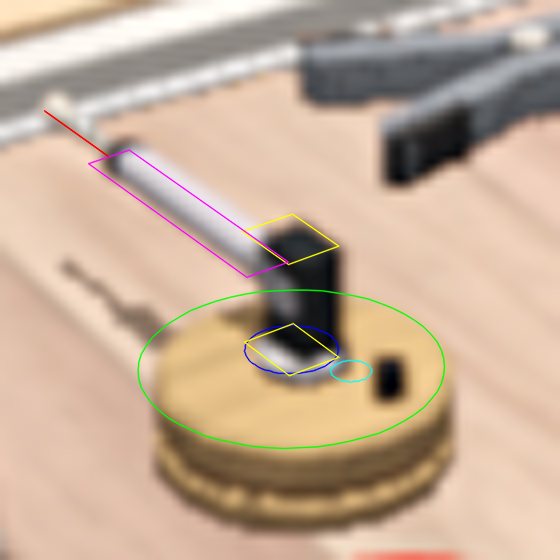

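Run:
```python
from h import *
s=sense(); M=Rr.from_quat(s["tcp_rot"]).as_matrix(); print(M.round(3))
W=cloud("top",np.load("top0.npy"))
for v in range(160,206,3): print(v,(W[v,268:276]*1000).mean(0).round())
for th in (9.3,):
    c,t=np.cos(np.radians(th)),np.sin(np.radians(th))
    for sg in(1,-1):
        X=sg*np.array([c,t,0]);Y=np.array([0,0,-1.]);Z=np.cross(X,Y)
        T=np.column_stack([X,Y,Z]); print(sg,Rr.from_matrix(M.T@T).as_rotvec())
    print("pos delta in tool", M.T@(np.array([.511+c*.163,.153+t*.163,.2])-s["ee_pos"])*1000)
    print("joint6",s["joint_pos"][5],"bearing",np.arctan2(.18,.67))
```

```text
[[-0.94 -0.    0.34]
 [-0.34 -0.   -0.94]
 [ 0.   -1.    0.  ]]
160 [764. 186.  34.]
163 [758. 187.  28.]
166 [750. 187.  30.]
169 [742. 187.  27.]
172 [734. 187.  29.]
175 [732. 190.   7.]
178 [726. 191.   0.]
181 [718. 191.   1.]
184 [710. 191.   1.]
187 [702. 191.   1.]
190 [694. 191.   0.]
193 [686. 191.   1.]
196 [678. 191.   2.]
199 [670. 191.   1.]
202 [657. 188.  24.]
205 [651. 189.  15.]
1 [ 4.53561943e-05 -2.95712330e+00  2.19110664e-05]
-1 [-1.47771295e-05  1.84469349e-01  3.05888514e-05]
pos delta in tool [-692.81537213  103.88396915 -440.31512805]
joint6 1.5708192850856464 bearing 0.2624593998262764
```

```bash
cat >> h.py <<'E'
def plan(target_pos, target_yaw_gx, N, hand, calls=None):
    """tool y down, tool x along yaw; constant world step & turn; prints rows"""
    s=sense(); M=Rr.from_quat(s["tcp_rot"]); p=np.array(s["ee_pos"])
    X=np.array([np.cos(target_yaw_gx),np.sin(target_yaw_gx),0]);Y=np.array([0,0,-1.]);T=Rr.from_matrix(np.column_stack([X,Y,np.cross(X,Y)]))
    rv=(M.inv()*T).as_rotvec(); st=(np.array(target_pos)-p)/N
    tr=[];dr=[]
    for i in range(N):
        tr.append([round(float(a),1) for a in M.inv().apply(st)*1000]); d=(rv/N).round(4); dr.append([float(a) for a in d]); M=M*Rr.from_rotvec(d)
    print("step mm",np.linalg.norm(st)*1000)
    for k in range(0,N,10): print(str(tr[k:k+10]).replace(" ",""),"\n",str(dr[k:k+10]).replace(" ",""))
def st():
    s=sense(); M=Rr.from_quat(s["tcp_rot"]).as_matrix()
    print("t",round(s["time"],2),"p",np.array(s["ee_pos"]).round(4)*1000,"yaw",np.degrees(np.arctan2(M[1,0],M[0,0])).round(2),"F",s["force"].round(2),"Tq",s["ft_torque"].round(3),"w",round(s["width"],3),"down",M[:,1].round(4),"q6",s["joint_pos"][5].round(3))
E
python3 -c "
from h import *
th=np.radians(9.3)
plan([.511+np.cos(th)*.165,.153+np.sin(th)*.165,.24],th,20,0)"
```

```text
step mm 41.24180846359331
[[-34.7,3.2,-22.0],[-37.6,3.2,-16.6],[-39.6,3.2,-10.9],[-40.8,3.2,-5.0],[-41.1,3.2,1.1],[-40.5,3.2,7.2],[-39.0,3.2,13.0],[-36.6,3.2,18.7],[-33.5,3.2,23.8],[-29.6,3.2,28.5]] 
 [[0.0,-0.1479,0.0],[0.0,-0.1479,0.0],[0.0,-0.1479,0.0],[0.0,-0.1479,0.0],[0.0,-0.1479,0.0],[0.0,-0.1479,0.0],[0.0,-0.1479,0.0],[0.0,-0.1479,0.0],[0.0,-0.1479,0.0],[0.0,-0.1479,0.0]]
[[-25.1,3.2,32.6],[-20.0,3.2,35.9],[-14.5,3.2,38.5],[-8.7,3.2,40.2],[-2.7,3.2,41.0],[3.4,3.2,41.0],[9.4,3.2,40.0],[15.2,3.2,38.2],[20.7,3.2,35.5],[25.7,3.2,32.1]] 
 [[0.0,-0.1479,0.0],[0.0,-0.1479,0.0],[0.0,-0.1479,0.0],[0.0,-0.1479,0.0],[0.0,-0.1479,0.0],[0.0,-0.1479,0.0],[0.0,-0.1479,0.0],[0.0,-0.1479,0.0],[0.0,-0.1479,0.0],[0.0,-0.1479,0.0]]
```

```bash
python3 -m handwheel '{"travel":[[-34.7,3.2,-22.0],[-37.6,3.2,-16.6],[-39.6,3.2,-10.9],[-40.8,3.2,-5.0],[-41.1,3.2,1.1],[-40.5,3.2,7.2],[-39.0,3.2,13.0],[-36.6,3.2,18.7],[-33.5,3.2,23.8],[-29.6,3.2,28.5]],"dr":[[0,-0.148,0],[0,-0.148,0],[0,-0.148,0],[0,-0.148,0],[0,-0.148,0],[0,-0.148,0],[0,-0.148,0],[0,-0.148,0],[0,-0.148,0],[0,-0.148,0]],"hand":[0,0,0,0,0,0,0,0,0,0]}'
python3 -c "
from h import *
st()
th=np.radians(9.3)
plan([.511+np.cos(th)*.165,.153+np.sin(th)*.165,.24],th,10,0)"
```

```text
time: 2.05
ee_pos: [0.4223, -0.1441, 0.2719]
tcp_rot: [-0.561, 0.431, -0.431, 0.561]
force: [0.0, 0.4, 0.4]
width: 0.004
t 2.05 p [ 422.3 -144.1  271.9] yaw -75.05 F [0.01 0.39 0.39] Tq [-0.02  -0.01  -0.041] w 0.004 down [ 3.e-04 -2.e-04 -1.e+00] q6 0.981
step mm 41.11886362368069
[[-24.8,3.2,32.7],[-19.7,3.2,35.9],[-14.2,3.2,38.4],[-8.5,3.2,40.1],[-2.5,3.2,40.9],[3.5,3.2,40.8],[9.5,3.2,39.9],[15.2,3.2,38.1],[20.7,3.2,35.4],[25.6,3.2,32.0]] 
 [[-0.0,-0.1472,0.0],[-0.0,-0.1472,0.0],[-0.0,-0.1472,0.0],[-0.0,-0.1472,0.0],[-0.0,-0.1472,0.0],[-0.0,-0.1472,0.0],[-0.0,-0.1472,0.0],[-0.0,-0.1472,0.0],[-0.0,-0.1472,0.0],[-0.0,-0.1472,0.0]]
```

```bash
python3 -m handwheel '{"travel":[[-24.8,3.2,32.7],[-19.7,3.2,35.9],[-14.2,3.2,38.4],[-8.5,3.2,40.1],[-2.5,3.2,40.9],[3.5,3.2,40.8],[9.5,3.2,39.9],[15.2,3.2,38.1],[20.7,3.2,35.4],[25.6,3.2,32.0]],"dr":[[0,-0.147,0],[0,-0.147,0],[0,-0.147,0],[0,-0.147,0],[0,-0.147,0],[0,-0.147,0],[0,-0.147,0],[0,-0.147,0],[0,-0.147,0],[0,-0.147,0]],"hand":[0,0,0,0,0,0,0,0,0,0]}'
python3 - <<'E'
from h import *
st()
for n in ("scene","top"):
    im,d=grab_frame(n); cv2.imwrite(f"pics/{n}1.png",im); np.save(f"{n}1.npy",d)
    for t in ("gauge_grip","rod_tip","stem_mouth","stand_hole","wheel","dust_cap"):
        for r in mark_of(t,n)[:2]:
            w=c2w(n,r["location"]); print(n,t,round(r["conf"],2),w.round(4),w2px(n,w))
s=sense(); p=np.array(s["ee_pos"]); 
for n in("scene","top"): print(n,"tip px",w2px(n,p-[0,0,.073]),"tcp",w2px(n,p))
E
```

```text
time: 3.3
ee_pos: [0.6756, 0.1781, 0.2397]
tcp_rot: [0.705, 0.057, -0.057, -0.705]
force: [-0.1, -0.9, 1.0]
width: 0.001
t 3.3 p [675.6 178.1 239.7] yaw 9.17 F [-0.14 -0.9   0.99] Tq [ 0.04  -0.005 -0.003] w 0.001 down [ 1.e-04 -0.e+00 -1.e+00] q6 0.098
scene gauge_grip 0.94 [0.5116 0.1538 0.0553] [276.4, 271.9]
scene rod_tip 0.39 [0.649  0.1766 0.0632] [246.0, 246.9]
scene stand_hole 0.9 [0.3664 0.1877 0.034 ] [290.0, 314.1]
scene stand_hole 0.69 [0.5104 0.1491 0.031 ] [278.5, 280.5]
scene dust_cap 0.42 [0.4865 0.1373 0.0344] [287.2, 282.8]
top stem_mouth 0.35 [ 0.4767 -0.3736  0.0012] [495.0, 269.1]
top stand_hole 0.44 [ 0.4507 -0.1271  0.0698] [400.3, 279.3]
top wheel 0.61 [ 0.494  -0.1345  0.0012] [399.3, 264.0]
scene tip px [240.6, 205.8] tcp [239.4, 178.3]
top tip px [267.2, 179.6] tcp [262.0, 170.2]
```

View pics/scene1.png

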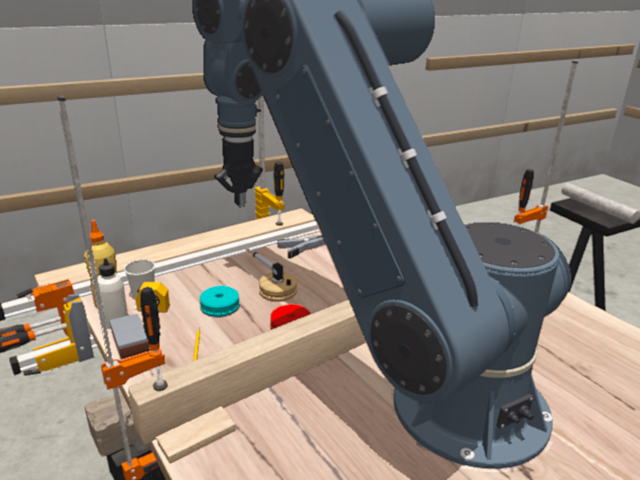

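View pics/top1.png

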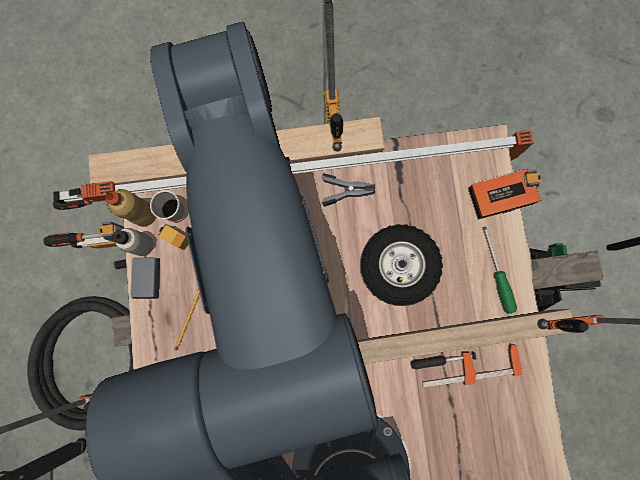

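```bash
python3 -m handwheel '{"travel":[[0,20,0],[0,30,0],[0,30,0],[0,25,0],[0,12,0],[0,5,0],[0,0,0],[0,0,0],[0,0,0],[0,0,0]],"dr":[[0,0,0],[0,0,0],[0,0,0],[0,0,0],[0,0,0],[0,0,0],[0,0,0],[0,0,0],[0,0,0],[0,0,0]],"hand":[0,0,0,0,0,0,0,0,0,0]}'
python3 - <<'E'
from h import *
st()
n="scene"
im,d=grab_frame(n); cv2.imwrite(f"pics/{n}2.png",im); np.save(f"{n}2.npy",d)
z=cv2.resize(im[190:310,205:325],None,fx=6,fy=6,interpolation=cv2.INTER_CUBIC)
p=np.array(sense()["ee_pos"])
M=Rr.from_quat(sense()["tcp_rot"]).as_matrix()
for a in(-.011,.011):
  for b in (-.0145,.0145):
    q=w2px(n,p+M@[a,.073,b]); cv2.circle(z,(int((q[0]-204.5)*6),int((q[1]-189.5)*6)),3,(0,0,255),-1); print(q)
cv2.imwrite("pics/s2z.png",z[:600])
E
```

```text
time: 5.25
ee_pos: [0.675, 0.177, 0.1182]
tcp_rot: [-0.705, -0.055, 0.055, 0.705]
force: [-0.4, 0.2, 0.2]
width: 0.001
t 5.25 p [675.  177.  118.2] yaw 8.89 F [-0.39  0.24  0.17] Tq [-0.026  0.008  0.014] w 0.001 down [ 4.e-04  1.e-04 -1.e+00] q6 0.101
[249.3, 249.0]
[239.6, 252.0]
[245.0, 245.8]
[235.3, 248.7]
```

View pics/s2z.png

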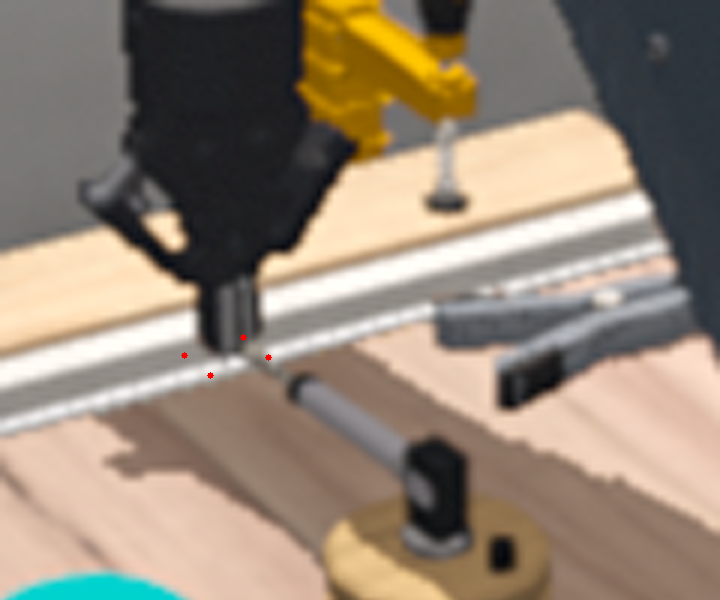

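```bash
python3 -m handwheel '{"travel":[[0,5,0],[-5,0,0],[-5,0,0],[-5,0,0],[-5,0,0],[-5,0,0],[-5,0,0],[-4,0,0],[-3,0,0],[-3,0,0]],"dr":[[0,0,0],[0,0,0],[0,0,0],[0,0,0],[0,0,0],[0,0,0],[0,0,0],[0,0,0],[0,0,0],[0,0,0]],"hand":[0,0,0,0,0,0,0,0,0,0]}'
cat > look.py <<'E'
from h import *
import sys
st(); n="scene"; k=sys.argv[1]; u0,v0,u1,v1=map(int,sys.argv[2:6])
im,d=grab_frame(n); cv2.imwrite(f"pics/{n}{k}.png",im); np.save(f"{n}{k}.npy",d)
z=cv2.resize(im[v0:v1,u0:u1],None,fx=6,fy=6,interpolation=cv2.INTER_CUBIC); cv2.imwrite(f"pics/z{k}.png",z)
E
python3 look.py 3 225 210 325 310
```

```text
time: 6.55
ee_pos: [0.6352, 0.1708, 0.1129]
tcp_rot: [-0.705, -0.055, 0.055, 0.705]
force: [-0.4, -0.4, -0.2]
width: 0.001
t 6.55 p [635.2 170.8 112.9] yaw 8.89 F [-0.4  -0.4  -0.16] Tq [-0.012  0.014 -0.042] w 0.001 down [ 1.e-04  0.e+00 -1.e+00] q6 0.107
```

View pics/z3.png

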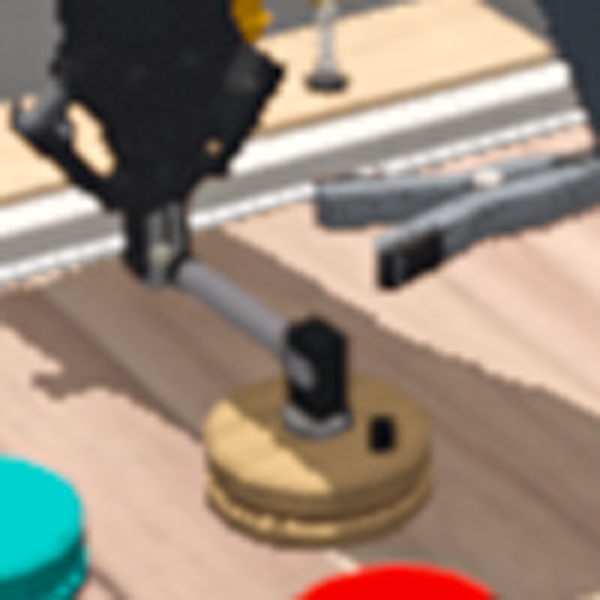

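```bash
python3 -m handwheel '{"travel":[[-2,0,0],[-2,0,0],[-2,0,0],[-1,0,0],[-1,0,0],[-0.5,0,0],[-0.5,0,0],[0,0,0],[0,0,0],[0,0,0]],"dr":[[0,0,0],[0,0,0],[0,0,0],[0,0,0],[0,0,0],[0,0,0],[0,0,0],[0,0,0],[0,0,0],[0,0,0]],"hand":[0,0,0,0,0,0,0,0,0,0]}'
python3 look.py 4 225 210 325 310
```

```text
time: 7.85
ee_pos: [0.6265, 0.1694, 0.1129]
tcp_rot: [0.705, 0.055, -0.055, -0.705]
force: [0.4, 0.0, -0.1]
width: -0.001
t 7.85 p [626.5 169.4 112.9] yaw 8.89 F [ 0.41  0.   -0.06] Tq [-0.046 -0.008  0.   ] w -0.001 down [-0. -0. -1.] q6 0.109
```

View pics/z4.png

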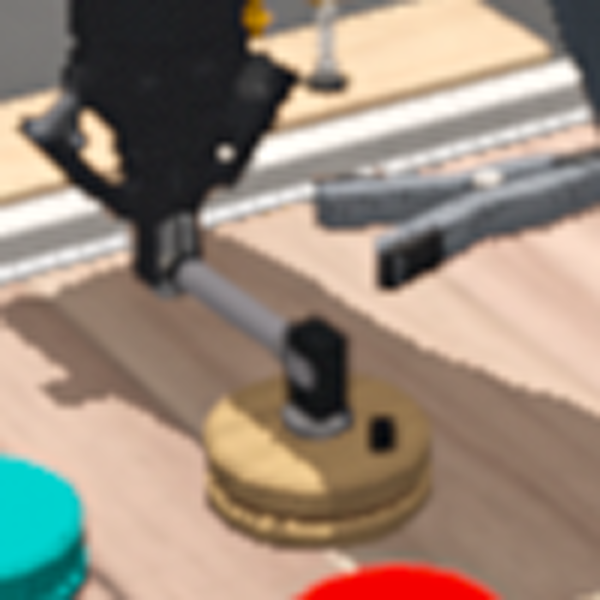

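```bash
python3 -m handwheel '{"travel":[[-0.5,0,0],[-0.5,0,0],[-0.5,0,0],[-0.5,0,0],[-0.5,0,0],[-0.5,0,0],[0,0,0],[0,0,0],[0,0,0],[0,0,0]],"dr":[[0,0,0],[0,0,0],[0,0,0],[0,0,0],[0,0,0],[0,0,0],[0,0,0],[0,0,0],[0,0,0],[0,0,0]],"hand":[0,0,0,0,0,0,0,0,0,0]}'
python3 look.py 5 225 210 325 310
```

```text
time: 9.15
ee_pos: [0.6236, 0.169, 0.113]
tcp_rot: [-0.705, -0.055, 0.055, 0.705]
force: [4.9, 0.5, 1.4]
width: 0.001
t 9.15 p [623.6 169.  113. ] yaw 8.89 F [4.87 0.51 1.38] Tq [ 0.165 -0.756 -0.004] w 0.001 down [ 3.e-04  1.e-04 -1.e+00] q6 0.109
```

View pics/z5.png

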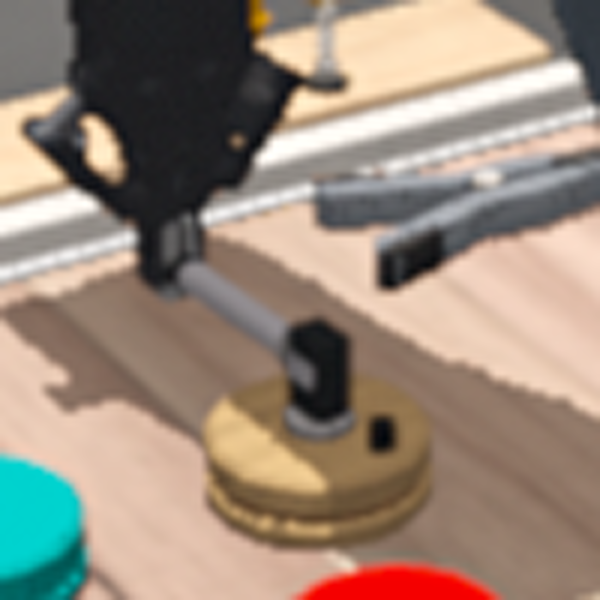

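```bash
python3 -m handwheel '{"travel":[[4,0,0],[10,0,0],[0,-30,0],[0,-40,0],[0,-40,0],[-30,0,0],[-40,0,0],[-40,0,0],[-19,0,0],[0,0,0]],"dr":[[0,0,0],[0,0,0],[0,0,0],[0,0,0],[0,0,0],[0,0,0],[0,0,0],[0,0,0],[0,0,0],[0,0,0]],"hand":[0,0,0,0,0,1,1,1,1,1]}'
python3 look.py 6 225 185 325 285
```

```text
time: 10.45
ee_pos: [0.5095, 0.1511, 0.2234]
tcp_rot: [-0.705, -0.055, 0.055, 0.705]
force: [-0.0, -0.4, 0.2]
width: 0.999
t 10.45 p [509.5 151.1 223.4] yaw 8.9 F [-0.05 -0.39  0.25] Tq [-0.022 -0.024  0.007] w 0.999 down [ 1.e-04  1.e-04 -1.e+00] q6 0.133
```

View pics/z6.png

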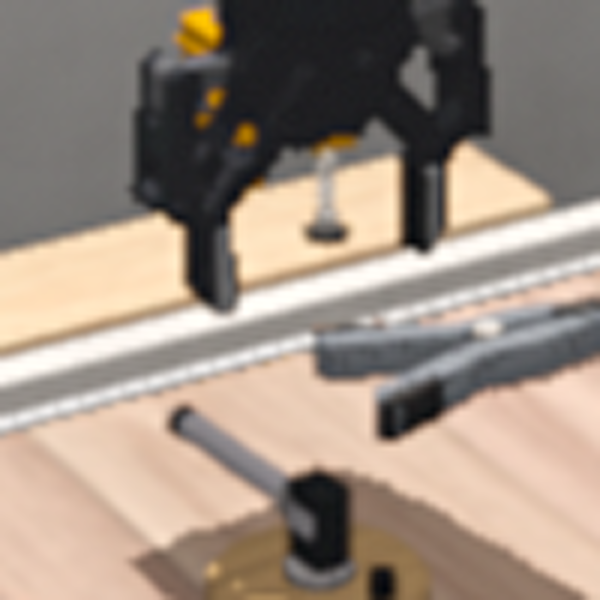

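Run:
```python
from h import *
W=cloud("scene",np.load("scene6.npy"))
for z in (.163,.076,.06,.038): 
    q=w2px("scene",[.5095,.1511,z]); print(z,q,[(q[0]-224.5)*6,(q[1]-184.5)*6])
for a in(.01,): print(w2px("scene",[.5095-.155*a,.1511+.988*a,.06]))
```

```text
0.163 [277.4, 231.5] [317.39999999999986, 282.0]
0.076 [277.7, 264.5] [319.19999999999993, 480.0]
0.06 [277.8, 270.4] [319.80000000000007, 515.3999999999999]
0.038 [277.9, 278.3] [320.39999999999986, 562.8000000000001]
[274.3, 271.6]
```

```bash
python3 -m handwheel '{"travel":[[0,20,0.4],[0,30,0],[0,30,0],[0,18,0],[0,8.4,0],[0,0,0],[0,0,0],[0,0,0],[0,0,0],[0,0,0]],"dr":[[0,0,0],[0,0,0],[0,0,0],[0,0,0],[0,0,0],[0,0,0],[0,0,0],[0,0,0],[0,0,0],[0,0,0]],"hand":[1,1,1,1,1,0.7,0.5,0.4,0.35,0.3]}'
python3 look.py 7 225 200 325 300
```

```text
time: 11.75
ee_pos: [0.5099, 0.1516, 0.1167]
tcp_rot: [-0.705, -0.055, 0.055, 0.705]
force: [-0.5, 0.8, -0.6]
width: 0.299
t 11.75 p [509.9 151.6 116.7] yaw 8.89 F [-0.51  0.75 -0.55] Tq [-0.026 -0.023 -0.024] w 0.299 down [ 3.e-04  1.e-04 -1.e+00] q6 0.134
```

View pics/z7.png

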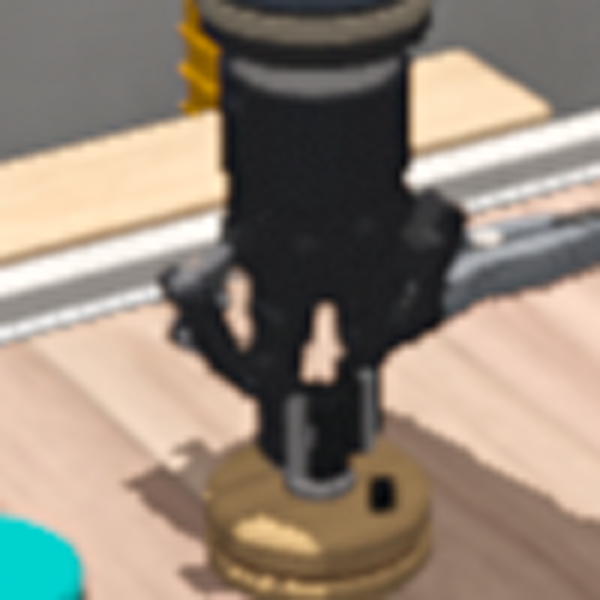

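```bash
python3 -m handwheel '{"travel":[[0,0,0],[0,0,0],[0,0,0],[0,0,0],[0,0,0],[0,0,0],[0,0,0],[0,0,0],[0,0,0],[0,0,0]],"dr":[[0,0,0],[0,0,0],[0,0,0],[0,0,0],[0,0,0],[0,0,0],[0,0,0],[0,0,0],[0,0,0],[0,0,0]],"hand":[0.27,0.25,0.24,0.23,0.22,0.2,0.1,0,0,0]}'
python3 look.py 8 225 200 325 300
```

```text
time: 13.05
ee_pos: [0.5099, 0.1516, 0.1166]
tcp_rot: [-0.705, -0.055, 0.055, 0.705]
force: [-2.4, 1.3, 5.1]
width: 0.198
t 13.05 p [509.9 151.6 116.6] yaw 8.89 F [-2.35  1.31  5.11] Tq [ 0.135  0.302 -0.016] w 0.198 down [ 2.e-04  1.e-04 -1.e+00] q6 0.134
```

View pics/z8.png

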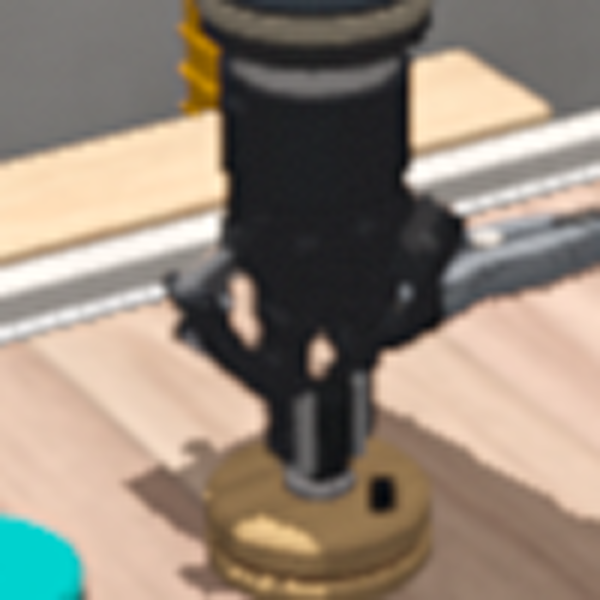

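Run:
```python
from h import *
d=np.load("top0.npy"); W=cloud("top",d); d1=np.load("top1.npy"); W1=cloud("top",d1)
f,cx,cy,R,t=cal("top"); C=-R.T@t; print("cam",C.round(3))
def ray(u,v,z):
    r=R.T@np.array([(u-cx)/f,(v-cy)/f,1]); return C+r*(z-C[2])/r[2]
v,u=np.mgrid[:480,:640]
def cen(Wx,zlo,zhi,box,zz):
    u0,v0,u1,v1=box; m=(Wx[...,2]>zlo)&(Wx[...,2]<zhi)&(u>=u0)&(u<=u1)&(v>=v0)&(v<=v1)
    return m.sum(),u[m].mean().round(2),v[m].mean().round(2),ray(u[m].mean(),v[m].mean(),zz).round(4)
print("head",cen(W,.0705,.09,(276,251,290,263),.076))
for Wx in(W,W1):
    for lo in(.055,.060,.065): print("stem",cen(Wx,lo,.09,(394,272,408,285),.071))
# stand
m=((W[...,2]>.025)&(W[...,2]<.05)); m[:235]=0;m[285:]=0;m[:,:260]=0;m[:,310:]=0
m=cv2.medianBlur(m.astype(np.uint8)*255,3)
c=max(cv2.findContours(m,cv2.RETR_EXTERNAL,cv2.CHAIN_APPROX_NONE)[0],key=cv2.contourArea)
h=cv2.convexHull(c); (a,b),r=cv2.minEnclosingCircle(c); print("stand",a,b,r,ray(a,b,.032).round(4)); e=cv2.fitEllipse(c); print(e,ray(*e[0],.032).round(4))
# wheel: depth hub, tyre
m=(W[...,2]>.012); m[:215]=0;m[315:]=0;m[:,:350]=0;m[:,450:]=0
m=cv2.medianBlur(m.astype(np.uint8)*255,5)
c=max(cv2.findContours(m,cv2.RETR_EXTERNAL,cv2.CHAIN_APPROX_NONE)[0],key=cv2.contourArea); e=cv2.fitEllipse(c); print("tyre",e,ray(*e[0],.026).round(4))
print("hub",cen(W,.045,.07,(391,256,407,272),.054))
m=W[...,2]; 
print((W[272:286,394:408,2]*1000).round());print((W1[272:286,394:408,2]*1000).round())
```

```text
cam [0.378 0.018 1.21 ]
head (np.int64(72), np.float64(282.79), np.float64(256.01), array([0.511 , 0.1528, 0.076 ]))
stem (np.int64(12), np.float64(400.58), np.float64(278.25), array([ 0.4531, -0.1276,  0.071 ]))
stem (np.int64(12), np.float64(400.58), np.float64(278.25), array([ 0.4531, -0.1276,  0.071 ]))
stem (np.int64(10), np.float64(400.8), np.float64(278.0), array([ 0.4537, -0.1282,  0.071 ]))
stem (np.int64(12), np.float64(400.58), np.float64(278.25), array([ 0.4531, -0.1276,  0.071 ]))
stem (np.int64(12), np.float64(400.58), np.float64(278.25), array([ 0.4531, -0.1276,  0.071 ]))
stem (np.int64(10), np.float64(400.8), np.float64(278.0), array([ 0.4537, -0.1282,  0.071 ]))
stand 284.8959045410156 258.1372375488281 18.19978904724121 [0.5107 0.1528 0.032 ]
((285.291015625, 258.72442626953125), (33.13984680175781, 35.69034194946289), 69.83345031738281) [0.5092 0.1518 0.032 ]
tyre ((400.741455078125, 264.81976318359375), (80.36744689941406, 81.62840270996094), 112.48320770263672) [ 0.4894 -0.135   0.026 ]
hub (np.int64(145), np.float64(401.3), np.float64(263.54), array([ 0.4898, -
[... 972 characters left out ...]
. 29. 32. 35. 31. 29. 36. 35. 29. 33. 30. 32. 31.]
 [27. 31. 29. 29. 31. 34. 29. 33. 30. 32. 30. 31. 28. 30.]
 [25. 29. 27. 30. 27. 30. 33. 30. 31. 26. 29. 26. 29. 28.]
 [31. 30. 25. 30. 42. 53. 68. 70. 68. 28. 27. 27. 28. 29.]
 [26. 27. 28. 36. nan 66. 71. 70. 76. 35. 28. 29. 30. 36.]
 [27. 28. 34. 36. 52. 62. 74. 76. 72. 26. 33. 32. 30. 29.]
 [29. 28. 27. 37. 48. 53. 65. 55. 31. 25. 29. 29. 26. 26.]
 [32. 26. 29. 31. 37. 50. 46. 35. 28. 27. 25. 28. 26. 27.]
 [29. 32. 30. 32. 30. 29. 26. 26. 30. 31. 28. 32. 30. 31.]
 [41. 36. 34. 34. 35. 27. 32. 27. 31. 32. 30. 31. 34. 33.]
 [47. 51. 44. 41. 43. 44. 38. 38. 38. 41. 38. 43. 40. 43.]
 [48. 46. 44. 45. 48. 47. 48. 43. 43. 49. 48. 46. 50. 50.]]
```

```bash
python3 -m handwheel '{"travel":[[0,-4,0],[0,-12,0],[0,-25,0],[0,-30,0],[0,-30,0],[0,-20,0],[0,-5,0],[0,0,0],[0,0,0],[0,0,0]],"dr":[[0,0,0],[0,0,0],[0,0,0],[0,0,0],[0,0,0],[0,0,0],[0,0,0],[0,0,0],[0,0,0],[0,0,0]],"hand":[0,0,0,0,0,0,0,0,0,0]}'
python3 look.py 9 225 170 325 270
```

```text
time: 14.35
ee_pos: [0.5095, 0.1515, 0.2418]
tcp_rot: [0.705, 0.054, -0.055, -0.705]
force: [-0.3, -1.1, -3.2]
width: 0.201
t 14.35 p [509.5 151.5 241.8] yaw 8.89 F [-0.33 -1.1  -3.16] Tq [ 0.036  0.042 -0.009] w 0.201 down [-1.2e-03 -4.0e-04 -1.0e+00] q6 0.134
```

View pics/z9.png

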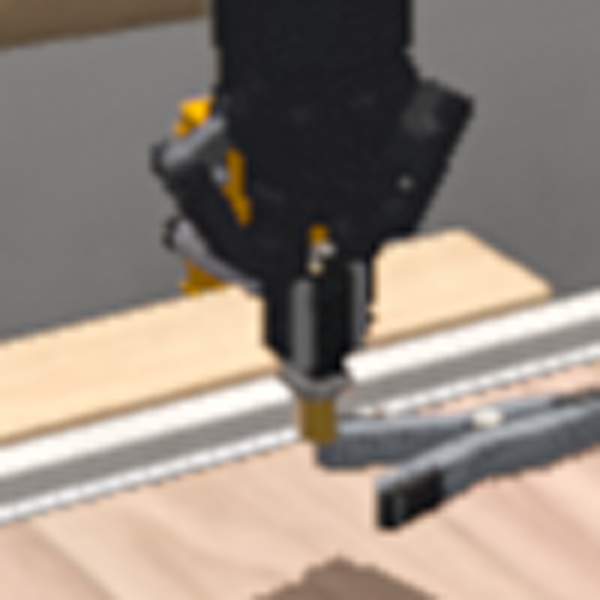

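```bash
python3 -c "
from h import *
plan([.4525,-.1293,.215],np.radians(8.89),8,0)"
```

```text
step mm 35.97508183287768
[[-12.5,3.4,-33.6],[-12.5,3.4,-33.6],[-12.5,3.4,-33.6],[-12.5,3.4,-33.6],[-12.5,3.4,-33.6],[-12.5,3.4,-33.6],[-12.5,3.4,-33.6],[-12.5,3.4,-33.6]] 
 [[0.0,-0.0,-0.0001],[0.0,-0.0,-0.0001],[0.0,-0.0,-0.0001],[0.0,-0.0,-0.0001],[0.0,-0.0,-0.0001],[0.0,-0.0,-0.0001],[0.0,-0.0,-0.0001],[0.0,-0.0,-0.0001]]
```

```bash
python3 -m handwheel '{"travel":[[-6,1.5,-17],[-12.5,3.4,-33],[-12.5,3.4,-33.6],[-12.5,3.4,-33.6],[-12.5,3.4,-33.6],[-12.5,3.4,-33.6],[-12.5,3.4,-33.6],[-12.5,3.4,-33.6],[-6.5,1.5,-17],[0,0,0]],"dr":[[0,0,0],[0,0,0],[0,0,0],[0,0,0],[0,0,0],[0,0,0],[0,0,0],[0,0,0],[0,0,0],[0,0,0]],"hand":[0,0,0,0,0,0,0,0,0,0]}'
python3 look.py 10 340 190 440 290
python3 - <<'E'
from h import *
im,d=grab_frame("top"); cv2.imwrite("pics/top10.png",im); np.save("top10.npy",d)
z=cv2.resize(im[200:300,340:440],None,fx=6,fy=6,interpolation=cv2.INTER_CUBIC);cv2.imwrite("pics/zt10.png",z)
E
```

```text
time: 15.65
ee_pos: [0.4517, -0.1306, 0.2155]
tcp_rot: [0.705, 0.054, -0.054, -0.705]
force: [0.8, 0.3, -2.5]
width: 0.2
t 15.65 p [ 451.7 -130.6  215.5] yaw 8.75 F [ 0.84  0.33 -2.51] Tq [-0.015 -0.006 -0.014] w 0.2 down [-5.e-04 -1.e-04 -1.e+00] q6 -0.434
```

View pics/scene10.png

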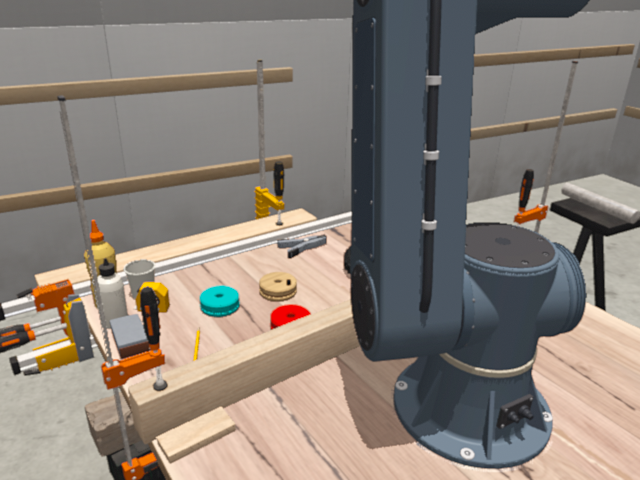

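View pics/top10.png

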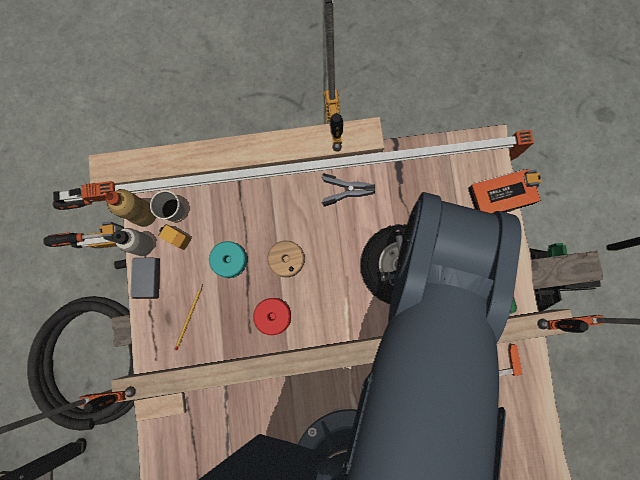

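Run:
```python
from h import *
im=cv2.imread("pics/top10.png"); d=np.load("top10.npy"); W=cloud("top",d)
f,cx,cy,R,t=cal("top"); C=-R.T@t
def ray(u,v,z):
    r=R.T@np.array([(u-cx)/f,(v-cy)/f,1]); return (C+r*(z-C[2])/r[2]).round(4)
m=((W[...,2]>.022)&(W[...,2]<.05)); m[:235]=0;m[285:]=0;m[:,:260]=0;m[:,310:]=0
m=cv2.medianBlur(m.astype(np.uint8)*255,3)
c=max(cv2.findContours(m,cv2.RETR_EXTERNAL,cv2.CHAIN_APPROX_NONE)[0],key=cv2.contourArea)
e=cv2.fitEllipse(c); print(e,ray(*e[0],.032)); M=cv2.moments(m); print(ray(M['m10']/M['m00'],M['m01']/M['m00'],.032))
g=im[...,1].astype(int); print(g[252:266,279:294])
cv2.imwrite("pics/zt10.png",cv2.resize(im[235:285,260:310],None,fx=12,fy=12,interpolation=cv2.INTER_CUBIC))
im0=cv2.imread("pics/top0.png"); im1=cv2.imread("pics/top1.png")
cv2.imwrite("pics/zst.png",np.hstack([cv2.resize(i[268:290,390:412],None,fx=16,fy=16,interpolation=cv2.INTER_NEAREST) for i in(im0,im1)]))
for r in mark_of("stand_hole","top"): print(r["conf"],c2w("top",r["location"]))
```

```text
((284.9322509765625, 258.14324951171875), (35.275821685791016, 35.60952377319336), 72.90510559082031) [0.5107 0.1527 0.032 ]
[0.5107 0.1527 0.032 ]
[[124 126 125 127 129 134 135 137 140 145 145 148 144 150 146]
 [130 132 134 140 143 149 144 148 151 149 148 147 144 141 144]
 [141 146 151 135 114 116  95 104 126 139 144 138 138 134 136]
 [146 150 140 119  80  41  31  31  52 107 136 137 134 138 135]
 [143 144 127  71  27  49 118 158 130 100 115 132 143 150 152]
 [143 137  98  48  49 145 156 151 149 133 127 149 147 141 137]
 [138 135 101  44 145 154 147 145 149 137 105 128 131 126 127]
 [146 145 118  54  54 139 150 145 144 134 121 134 135 136 139]
 [143 144 117  74  61 132 145 140 144 114 129 142 145 144 146]
 [127 126 127  99  83  60 137 131 108 123 144 148 148 150 145]
 [129 130 138 142 128 112 112 119 145 148 148 146 144 142 143]
 [137 143 149 148 152 151 149 151 148 144 142 143 145 144 145]
 [150 147 145 142 146 145 145 143 143 144 145 146 148 148 142]
 [144 141 142 144 139 141 146 146 143 146 149 148 145 146 143]]
0.87 [0.36926695 0.18639505 0.03219586]
0.86 [0.51326257 0.29678844 0.03414035]
0.82 [0.51432507 0.1535682  0.03434754]
```

View pics/zt10.png

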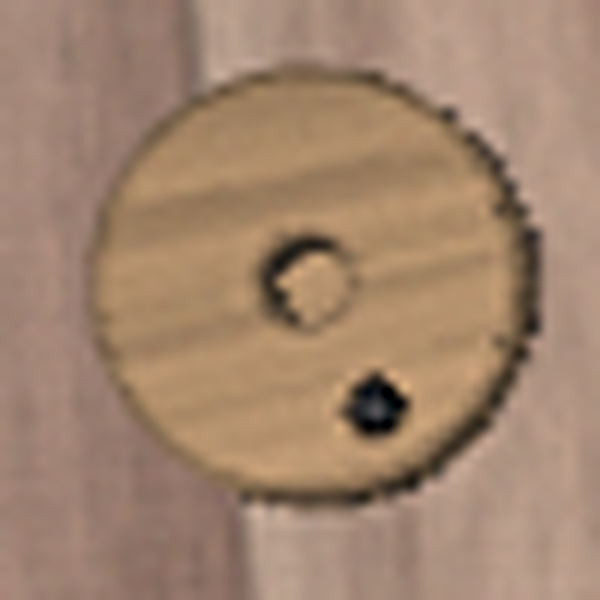

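View pics/zst.png

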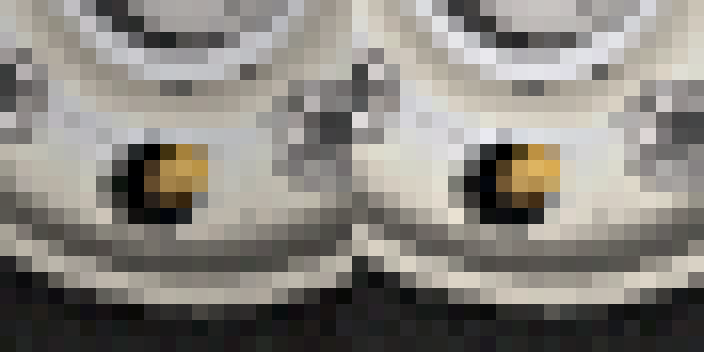

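```bash
python3 -m handwheel '{"travel":[[1.2,4,1.0],[0,6,0],[0,6,0],[0,6,0],[0,5,0],[0,3,0],[0,2,0],[0,1,0],[0,0,0],[0,0,0]],"dr":[[0,0.002,0],[0,0,0],[0,0,0],[0,0,0],[0,0,0],[0,0,0],[0,0,0],[0,0,0],[0,0,0],[0,0,0]],"hand":[0,0,0,0,0,0,0,0,0,0]}'
python3 -c "
from h import *
st()"
```

```text
time: 17.05
ee_pos: [0.4536, -0.1281, 0.1828]
tcp_rot: [0.705, 0.054, -0.054, -0.705]
force: [0.4, -0.1, -1.5]
width: 0.2
t 17.05 p [ 453.6 -128.1  182.8] yaw 8.78 F [ 0.4  -0.06 -1.52] Tq [0.019 0.044 0.028] w 0.2 down [ 2.e-04 -0.e+00 -1.e+00] q6 -0.428
```

```bash
python3 -m handwheel '{"travel":[[-1.1,0,-1.1],[0,0,0],[0,1,0],[0,1,0],[0,1,0],[0,1,0],[0,1,0],[0,1,0],[0,0,0],[0,0,0]],"dr":[[0,0,0],[0,0,0],[0,0,0],[0,0,0],[0,0,0],[0,0,0],[0,0,0],[0,0,0],[0,0,0],[0,0,0]],"hand":[0,0,0,0,0,0,0,0,0,0]}'
python3 -c "
from h import *
st()"
```

```text
time: 18.3
ee_pos: [0.4526, -0.1293, 0.1767]
tcp_rot: [0.705, 0.054, -0.054, -0.705]
force: [-0.1, -0.7, -2.8]
width: 0.2
t 18.3 p [ 452.6 -129.3  176.7] yaw 8.78 F [-0.08 -0.72 -2.82] Tq [-0.001  0.011  0.008] w 0.2 down [-0. -0. -1.] q6 -0.431
```

```bash
python3 -m handwheel '{"travel":[[0,1,0],[0,1,0],[0,1,0],[0,1,0],[0,1,0],[0,0,0],[0,0,0],[0,0,0],[0,0,0],[0,0,0]],"dr":[[0,0,0],[0,0,0],[0,0,0],[0,0,0],[0,0,0],[0,0,0],[0,0,0],[0,0,0],[0,0,0],[0,0,0]],"hand":[0,0,0,0,0,0,0,0,0,0]}'
python3 -c "
from h import *
st()"
```

```text
time: 19.55
ee_pos: [0.4526, -0.1293, 0.1717]
tcp_rot: [-0.705, -0.054, 0.054, 0.705]
force: [-0.1, -0.9, 0.9]
width: 0.203
t 19.55 p [ 452.6 -129.3  171.7] yaw 8.78 F [-0.07 -0.93  0.86] Tq [-0.041  0.021  0.025] w 0.203 down [-1.e-04  0.e+00 -1.e+00] q6 -0.432
```

```bash
python3 -m handwheel '{"travel":[[0,1,0],[0,1,0],[0,1,0],[0,1,0],[0,0,0],[0,0,0],[0,0,0],[0,0,0],[0,0,0],[0,0,0]],"dr":[[0,0,0],[0,0,0],[0,0,0],[0,0,0],[0,0,0],[0,0,0],[0,0,0],[0,0,0],[0,0,0],[0,0,0]],"hand":[0,0,0,0,0,0,0,0,0,0]}'
python3 -c "
from h import *
st()"
```

```text
time: 20.8
ee_pos: [0.4526, -0.1293, 0.1677]
tcp_rot: [-0.705, -0.054, 0.054, 0.705]
force: [0.3, -0.1, 0.3]
width: 0.205
t 20.8 p [ 452.6 -129.3  167.7] yaw 8.78 F [ 0.29 -0.15  0.27] Tq [-0.036 -0.016  0.031] w 0.205 down [-0.  0. -1.] q6 -0.432
```

```bash
python3 -m handwheel '{"travel":[[0,1,0],[0,1,0],[0,1,0],[0,0,0],[0,0,0],[0,0,0],[0,0,0],[0,0,0],[0,0,0],[0,0,0]],"dr":[[0,0,0],[0,0,0],[0,0,0],[0,0,0],[0,0,0],[0,0,0],[0,0,0],[0,0,0],[0,0,0],[0,0,0]],"hand":[0,0,0,0,0,0,0,0,0,0]}'
python3 -c "
from h import *
st()"
```

```text
time: 22.05
ee_pos: [0.4526, -0.1294, 0.1647]
tcp_rot: [0.705, 0.054, -0.054, -0.705]
force: [0.7, 0.1, 0.0]
width: 0.197
t 22.05 p [ 452.6 -129.4  164.7] yaw 8.78 F [0.69 0.14 0.02] Tq [ 0.062 -0.027 -0.021] w 0.197 down [-0.e+00 -1.e-04 -1.e+00] q6 -0.432
```

```bash
python3 -m handwheel '{"travel":[[0,1,0],[0,1,0],[0,1,0],[0,1,0],[0,0,0],[0,0,0],[0,0,0],[0,0,0],[0,0,0],[0,0,0]],"dr":[[0,0,0],[0,0,0],[0,0,0],[0,0,0],[0,0,0],[0,0,0],[0,0,0],[0,0,0],[0,0,0],[0,0,0]],"hand":[0,0,0,0,0,0,0,0,0,0]}'
python3 -c "
from h import *
st()"
```

```text
time: 23.3
ee_pos: [0.4526, -0.1293, 0.1607]
tcp_rot: [-0.705, -0.054, 0.054, 0.705]
force: [0.6, -0.5, -0.2]
width: 0.201
t 23.3 p [ 452.6 -129.3  160.7] yaw 8.78 F [ 0.58 -0.46 -0.22] Tq [-0.024 -0.023 -0.013] w 0.201 down [-1.e-04  0.e+00 -1.e+00] q6 -0.432
```

```bash
python3 -m handwheel '{"travel":[[0,1,0],[0,1,0],[0,1,0],[0,0,0],[0,0,0],[0,0,0],[0,0,0],[0,0,0],[0,0,0],[0,0,0]],"dr":[[0,0,0],[0,0,0],[0,0,0],[0,0,0],[0,0,0],[0,0,0],[0,0,0],[0,0,0],[0,0,0],[0,0,0]],"hand":[0,0,0,0,0,0,0,0,0,0]}'
python3 -c "
from h import *
st()"
```

```text
time: 24.55
ee_pos: [0.4526, -0.1294, 0.1577]
tcp_rot: [0.705, 0.054, -0.054, -0.705]
force: [-0.0, -0.4, 0.4]
width: 0.199
t 24.55 p [ 452.6 -129.4  157.7] yaw 8.77 F [-0.03 -0.41  0.4 ] Tq [-0.028 -0.014 -0.061] w 0.199 down [ 0. -0. -1.] q6 -0.431
```

```bash
python3 -m handwheel '{"travel":[[0,1,0],[0,1,0],[0,1,0],[0,0,0],[0,0,0],[0,0,0],[0,0,0],[0,0,0],[0,0,0],[0,0,0]],"dr":[[0,0,0],[0,0,0],[0,0,0],[0,0,0],[0,0,0],[0,0,0],[0,0,0],[0,0,0],[0,0,0],[0,0,0]],"hand":[0,0,0,0,0,0,0,0,0,0]}'
python3 look.py 11 340 190 440 290
```

```text
time: 25.8
ee_pos: [0.4526, -0.1293, 0.1547]
tcp_rot: [-0.705, -0.054, 0.054, 0.705]
force: [-0.0, 0.4, 2.5]
width: 0.199
t 25.8 p [ 452.6 -129.3  154.7] yaw 8.78 F [-0.01  0.37  2.51] Tq [0.01  0.024 0.002] w 0.199 down [ 0.  0. -1.] q6 -0.432
```

View pics/scene11.png

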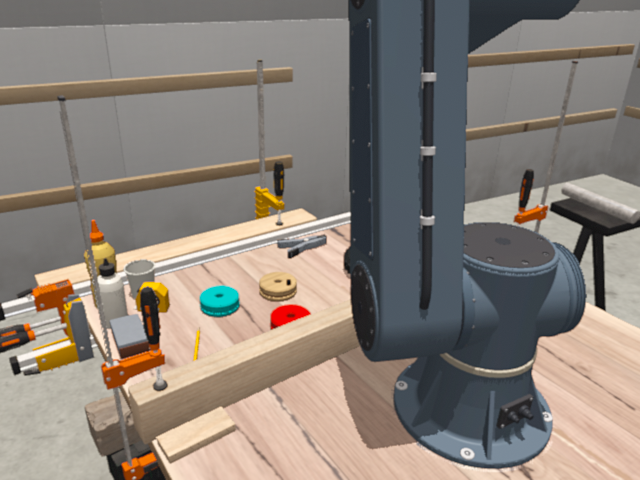

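```bash
python3 -m handwheel '{"travel":[[0,0.7,0],[0,0.7,0],[0,0.6,0],[0,0,0],[0,0,0],[0,0,0],[0,0,0],[0,0,0],[0,0,0],[0,0,0]],"dr":[[0,0,0],[0,0,0],[0,0,0],[0,0,0],[0,0,0],[0,0,0],[0,0,0],[0,0,0],[0,0,0],[0,0,0]],"hand":[0,0,0,0,0,0,0,0,0,0]}'
python3 -c "
from h import *
st()"
```

```text
time: 27.1
ee_pos: [0.4527, -0.1293, 0.1528]
tcp_rot: [0.705, 0.054, -0.054, -0.705]
force: [-0.3, 0.8, 6.2]
width: 0.198
t 27.1 p [ 452.7 -129.3  152.8] yaw 8.78 F [-0.33  0.76  6.23] Tq [0.043 0.223 0.018] w 0.198 down [ 2.e-04 -1.e-04 -1.e+00] q6 -0.432
```

```bash
python3 -m handwheel '{"travel":[[0,0.5,0],[0,0.5,0],[0,0.5,0],[0,0,0],[0,0,0],[0,0,0],[0,0,0],[0,0,0],[0,0,0],[0,0,0]],"dr":[[0,0,0],[0,0,0],[0,0,0],[0,0,0],[0,0,0],[0,0,0],[0,0,0],[0,0,0],[0,0,0],[0,0,0]],"hand":[0,0,0,0,0,0,0,0,0,0]}'
python3 -c "
from h import *
st()"
```

```text
time: 28.35
ee_pos: [0.4528, -0.1293, 0.1517]
tcp_rot: [0.705, 0.054, -0.054, -0.705]
force: [-3.3, 1.5, 14.4]
width: 0.202
t 28.35 p [ 452.8 -129.3  151.7] yaw 8.78 F [-3.27  1.49 14.37] Tq [ 0.269  0.81  -0.02 ] w 0.202 down [ 7.e-04 -1.e-04 -1.e+00] q6 -0.432
```

```bash
python3 -m handwheel '{"travel":[[0,0,0],[0,0,0],[0,0,0],[0,0,0],[0,0,0],[0,0,0],[0,0,0],[0,0,0],[0,0,0],[0,0,0]],"dr":[[0,0,0],[0,0,0],[0,0,0],[0,0,0],[0,0,0],[0,0,0],[0,0,0],[0,0,0],[0,0,0],[0,0,0]],"hand":[0,0,0,0,0,0,0,0,0,0]}'
python3 - <<'E'
from h import *
st(); im,d=grab_frame("top"); cv2.imwrite("pics/top12.png",im)
cv2.imwrite("pics/zt12.png",cv2.resize(im[200:300,340:440],None,fx=6,fy=6,interpolation=cv2.INTER_CUBIC))
E
```

```text
time: 29.6
ee_pos: [0.4528, -0.1294, 0.1517]
tcp_rot: [0.705, 0.054, -0.054, -0.705]
force: [-4.1, 1.1, 15.2]
width: 0.199
t 29.6 p [ 452.8 -129.4  151.7] yaw 8.78 F [-4.08  1.05 15.21] Tq [ 0.305  0.798 -0.05 ] w 0.199 down [ 6.e-04 -1.e-04 -1.e+00] q6 -0.432
```

View pics/zt12.png

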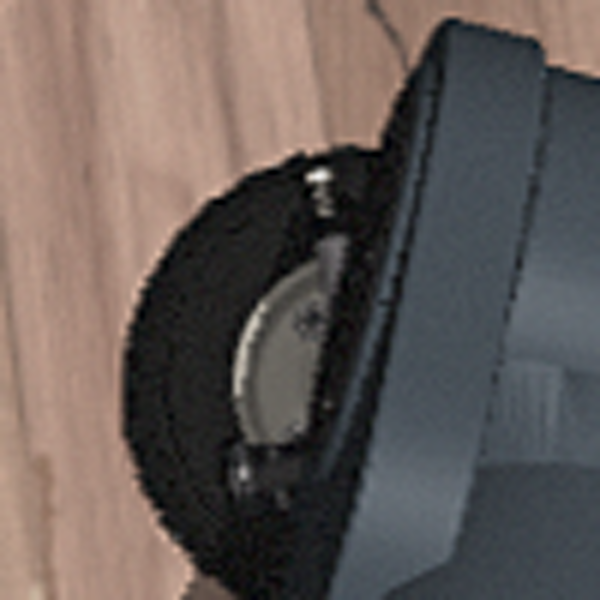

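```bash
python3 -m handwheel '{"travel":[[-0.3,0,0],[-0.3,0,0],[0,0,0],[0,0,0],[0,0,0],[0,0,0],[0,0,0],[0,0,0],[0,0,0],[0,0,0]],"dr":[[0,0,0],[0,0,0],[0,0,0],[0,0,0],[0,0,0],[0,0,0],[0,0,0],[0,0,0],[0,0,0],[0,0,0]],"hand":[0,0,0,0,0,0,0,0,0,0]}'
python3 -c "
from h import *
st()"
```

```text
time: 30.9
ee_pos: [0.4526, -0.1294, 0.1519]
tcp_rot: [0.705, 0.055, -0.054, -0.705]
force: [-0.9, 1.8, 14.4]
width: 0.201
t 30.9 p [ 452.6 -129.4  151.9] yaw 8.78 F [-0.91  1.79 14.36] Tq [0.432 0.218 0.013] w 0.201 down [ 0.0015 -0.     -1.    ] q6 -0.432
```

```bash
python3 -m handwheel '{"travel":[[0,-2,0],[0,-5,0],[0,-8,0],[0,-10,0],[0,-10,0],[0,-15,0],[0,-20,0],[0,-15,0],[0,-5,0],[0,0,0]],"dr":[[0,0,0],[0,0,0],[0,0,0],[0,0,0],[0,0,0],[0,0,0],[0,0,0],[0,0,0],[0,0,0],[0,0,0]],"hand":[0,0,0,0,0,0,0,0,0,0]}'
python3 - <<'E'
from h import *
st(); plan([.5085,.1515,.235],np.radians(8.89),9,0)
im,d=grab_frame("top"); cv2.imwrite("pics/top13.png",im)
cv2.imwrite("pics/zt13.png",cv2.resize(im[180:300,340:440],None,fx=5,fy=5,interpolation=cv2.INTER_CUBIC))
E
```

```text
time: 32.15
ee_pos: [0.4521, -0.1295, 0.2412]
tcp_rot: [0.705, 0.054, -0.054, -0.705]
force: [-0.6, 0.3, -3.3]
width: 0.201
t 32.15 p [ 452.1 -129.5  241.2] yaw 8.78 F [-0.57  0.34 -3.29] Tq [ 0.081  0.023 -0.01 ] w 0.201 down [ 1.e-04 -0.e+00 -1.e+00] q6 -0.432
step mm 31.84739977270181
[[11.0,0.7,29.9],[11.0,0.7,29.9],[11.0,0.7,29.9],[11.0,0.7,29.9],[11.0,0.7,29.9],[11.0,0.7,29.9],[11.0,0.7,29.9],[11.0,0.7,29.9],[11.0,0.7,29.9]] 
 [[0.0,-0.0002,0.0],[0.0,-0.0002,0.0],[0.0,-0.0002,0.0],[0.0,-0.0002,0.0],[0.0,-0.0002,0.0],[0.0,-0.0002,0.0],[0.0,-0.0002,0.0],[0.0,-0.0002,0.0],[0.0,-0.0002,0.0]]
```

View pics/zt13.png

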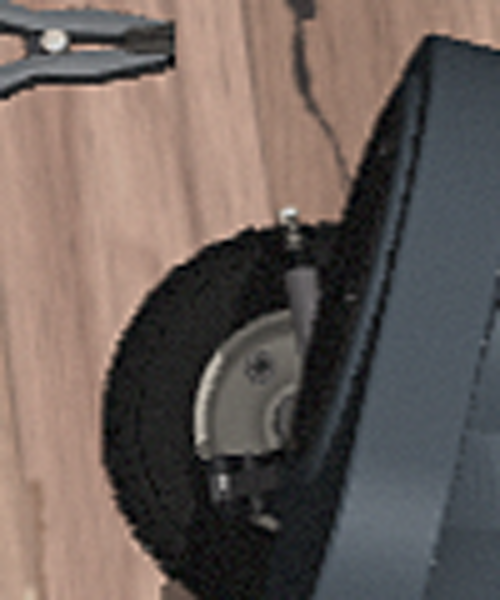

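```bash
python3 -m handwheel '{"travel":[[5.5,0.3,15],[11,0.7,29.9],[11,0.7,29.9],[11,0.7,29.9],[11,0.7,29.9],[11,0.7,29.9],[11,0.7,29.9],[11,0.7,29.9],[11,0.7,29.9],[5.5,0.3,15]],"dr":[[0,0,0],[0,0,0],[0,0,0],[0,0,0],[0,0,0],[0,0,0],[0,0,0],[0,0,0],[0,0,0],[0,0,0]],"hand":[0,0,0,0,0,0,0,0,0,0]}'
python3 -m handwheel '{"travel":[[0,5,0],[0,10,0],[0,15,0],[0,15,0],[0,8,0],[0,2,0],[0,0,0],[0,0,0],[0,0,0],[0,0,0]],"dr":[[0,0,0],[0,0,0],[0,0,0],[0,0,0],[0,0,0],[0,0,0],[0,0,0],[0,0,0],[0,0,0],[0,0,0]],"hand":[0,0,0,0,0,0,0,0,0,0]}'
python3 look.py 14 225 190 325 290
python3 -c "
from h import *
plan([.5099,.1516,.15],np.radians(8.89),1,0)"
```

```text
time: 33.45
ee_pos: [0.5084, 0.1537, 0.2344]
tcp_rot: [-0.705, -0.054, 0.055, 0.705]
force: [-0.5, -0.1, -3.1]
width: 0.201
time: 34.7
ee_pos: [0.5089, 0.1517, 0.1802]
tcp_rot: [-0.705, -0.054, 0.054, 0.705]
force: [0.2, 0.3, -2.8]
width: 0.199
t 34.7 p [508.9 151.7 180.2] yaw 8.78 F [ 0.23  0.31 -2.75] Tq [ 0.021 -0.024 -0.044] w 0.199 down [ 2.e-04  1.e-04 -1.e+00] q6 0.137
step mm 30.15741095941444
[[1.0,30.1,-0.3]] 
 [[-0.0,-0.0019,0.0002]]
```

View pics/z14.png

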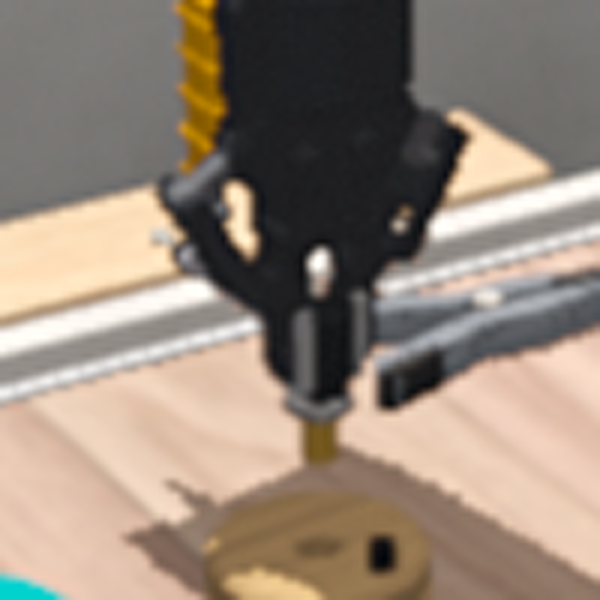

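```bash
python3 -m handwheel '{"travel":[[1.0,5,-0.3],[0,10,0],[0,10,0],[0,8,0],[0,5,0],[0,4,0],[0,2,0],[0,2,0],[0,0,0],[0,0,0]],"dr":[[0,-0.002,0],[0,0,0],[0,0,0],[0,0,0],[0,0,0],[0,0,0],[0,0,0],[0,0,0],[0,0,0],[0,0,0]],"hand":[0,0,0,0,0,0,0,0,0,0]}'
python3 look.py 15 225 200 325 300
```

```text
time: 36.0
ee_pos: [0.5099, 0.1516, 0.1342]
tcp_rot: [-0.705, -0.055, 0.055, 0.705]
force: [-1.1, -0.0, -1.6]
width: 0.198
t 36.0 p [509.9 151.6 134.2] yaw 8.89 F [-1.06 -0.05 -1.57] Tq [ 0.023  0.015 -0.008] w 0.198 down [ 3.e-04  1.e-04 -1.e+00] q6 0.134
```

View pics/z15.png

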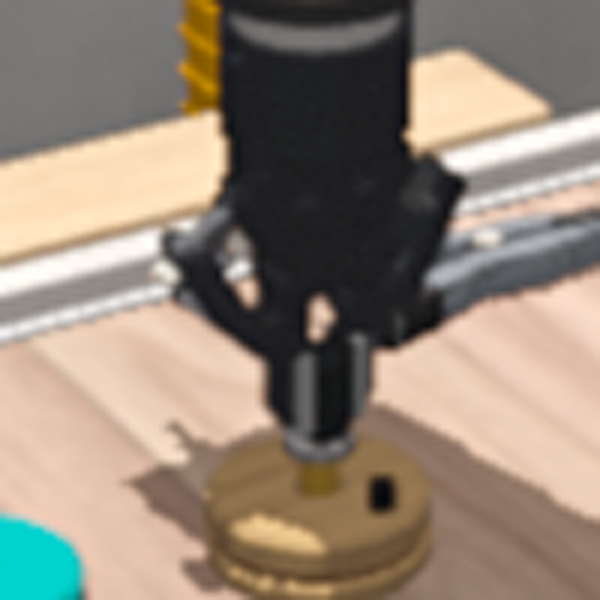

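Nose is entering the hole (318,490), no force. Lower the remaining 17 mm.

```bash
python3 -m handwheel '{"travel":[[0,3,0],[0,3,0],[0,3,0],[0,3,0],[0,2,0],[0,1.5,0],[0,0.8,0],[0,0.5,0],[0,0,0],[0,0,0]],"dr":[[0,0,0],[0,0,0],[0,0,0],[0,0,0],[0,0,0],[0,0,0],[0,0,0],[0,0,0],[0,0,0],[0,0,0]],"hand":[0,0,0,0,0,0,0,0,0,0]}'
python3 look.py 16 225 200 325 300
```

```text
time: 37.3
ee_pos: [0.5099, 0.1516, 0.1173]
tcp_rot: [-0.705, -0.055, 0.055, 0.705]
force: [-0.3, -0.6, -2.9]
width: 0.206
t 37.3 p [509.9 151.6 117.3] yaw 8.89 F [-0.27 -0.57 -2.89] Tq [ 0.013 -0.053 -0.048] w 0.206 down [ 1.e-04  0.e+00 -1.e+00] q6 0.134
```

View pics/z16.png

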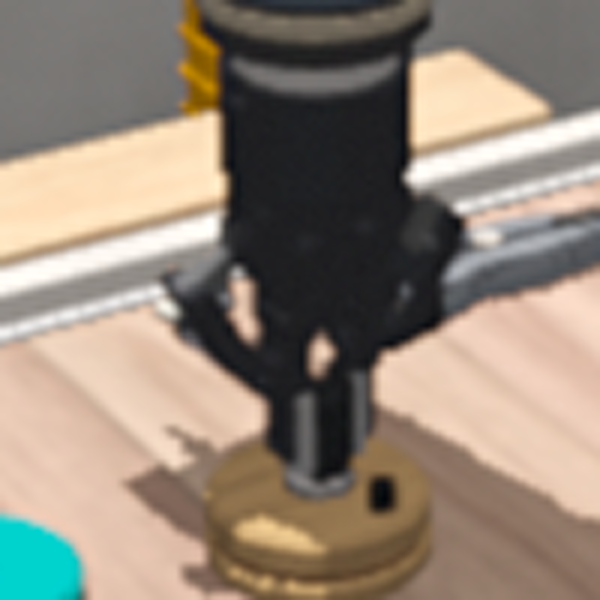

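```bash
python3 -m handwheel '{"travel":[[0,0.5,0],[0,0.4,0],[0,0,0],[0,0,0],[0,0,0],[0,0,0],[0,0,0],[0,0,0],[0,0,0],[0,0,0]],"dr":[[0,0,0],[0,0,0],[0,0,0],[0,0,0],[0,0,0],[0,0,0],[0,0,0],[0,0,0],[0,0,0],[0,0,0]],"hand":[0,0,0,0,0.2,0.23,0.26,0.3,0.4,0.45]}'
python3 look.py 17 225 200 325 300
```

```text
time: 38.6
ee_pos: [0.5099, 0.1516, 0.1163]
tcp_rot: [-0.705, -0.055, 0.055, 0.705]
force: [-0.3, -0.4, -0.3]
width: 0.446
t 38.6 p [509.9 151.6 116.3] yaw 8.89 F [-0.28 -0.35 -0.28] Tq [-0.048 -0.029 -0.009] w 0.446 down [-0.  0. -1.] q6 0.134
```

View pics/z17.png

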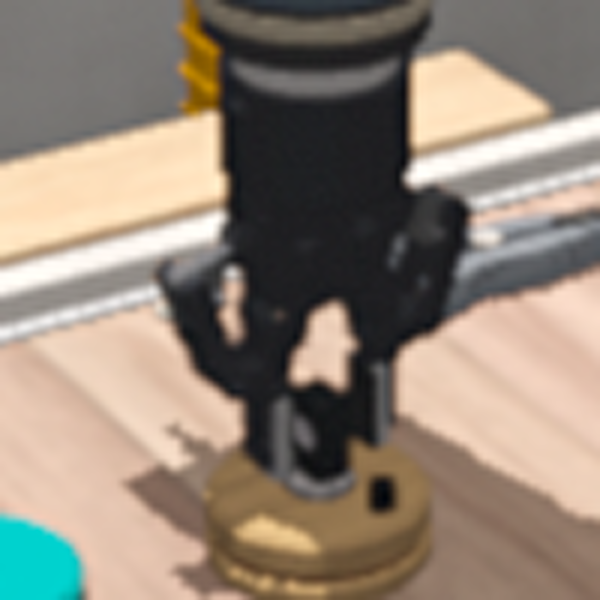

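Released, collar seated. Lift straight away.

```bash
python3 -m handwheel '{"travel":[[0,-5,0],[0,-15,0],[0,-25,0],[0,-30,0],[0,-30,0],[0,-30,0],[0,-20,0],[0,0,0],[0,0,0],[0,0,0]],"dr":[[0,0,0],[0,0,0],[0,0,0],[0,0,0],[0,0,0],[0,0,0],[0,0,0],[0,0,0],[0,0,0],[0,0,0]],"hand":[0.5,0.5,0.5,0.5,0.5,0.5,0.5,0.5,0.5,0.5]}'
python3 look.py 18 225 210 325 310
python3 - <<'E'
from h import *
for t in("gauge_grip","rod_tip"):
    for r in mark_of(t,"scene")[:2]: print(t,r["conf"],c2w("scene",r["location"]).round(4))
im,d=grab_frame("top"); W=cloud("top",d); cv2.imwrite("pics/top18.png",im)
E
```

```text
time: 39.9
ee_pos: [0.5095, 0.1515, 0.2706]
tcp_rot: [0.705, 0.054, -0.055, -0.705]
force: [-0.1, 0.3, 0.2]
width: 0.5
t 39.9 p [509.5 151.5 270.6] yaw 8.89 F [-0.11  0.25  0.19] Tq [-0.033 -0.004  0.03 ] w 0.5 down [-1.2e-03 -3.0e-04 -1.0e+00] q6 0.134
gauge_grip 0.9 [0.5116 0.1551 0.0527]
gauge_grip 0.73 [0.4848 0.1356 0.0365]
```

View pics/z18.png

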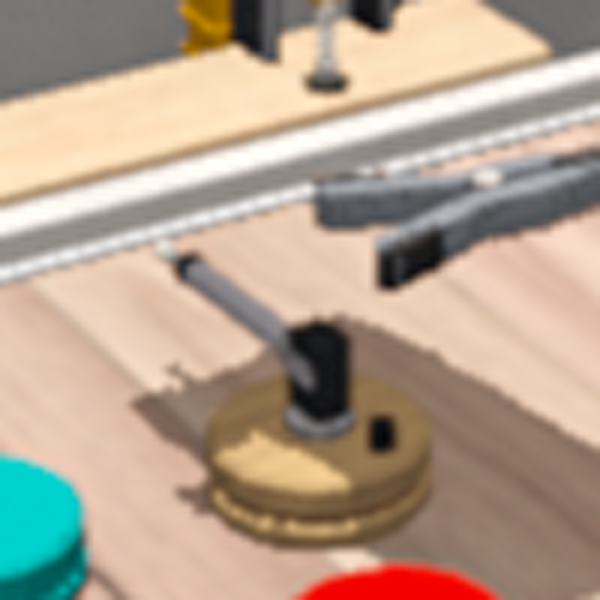

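View pics/top18.png

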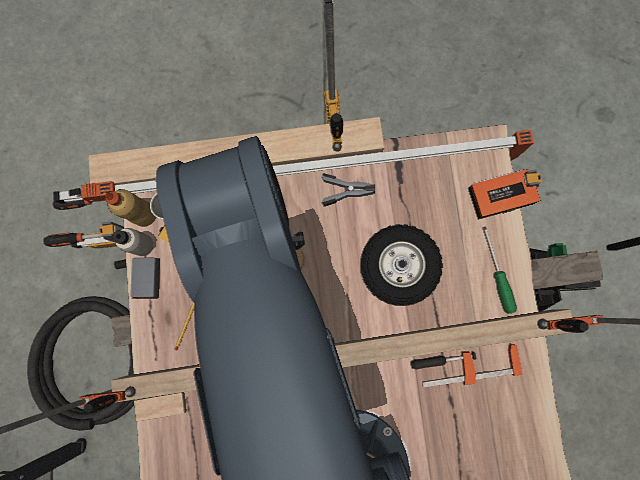

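```bash
python3 -c "
from h import *
st(); print(close_job())"
```

```text
t 40.1 p [509.7 151.5 271. ] yaw 8.89 F [ 1.05  0.68 -0.09] Tq [-0.008 -0.034  0.007] w 0.5 down [-6.e-04 -2.e-04 -1.e+00] q6 0.134
the job is handed in; nothing more can be done
None
```

I checked the tyre and handed the job in at 40.1 s. No verdict was reported.

1. **Rod home:** I pushed the rod in with the shut fingers while the gauge stood in its stand. About 5 N built up at the stop, and the picture afterwards showed the rod in.
2. **On the valve:** The stem sank a long way, then the force rose sharply to about 16–17 N, allowing for the gauge's weight, and I held it there for over 2 s. I shifted the gauge 0.6 mm sideways to take off a 4 N side load. The top camera showed the rod out.
3. **Back in the stand:** I lifted the gauge straight off and lowered it into the hole at the pose where I had picked it up. The reported force was near zero after release.

**Last checks:** The scene picture shows the gauge upright, collar on the stand, rod still out and the dust cap in place. The top picture shows the wheel, clamp and screwdriver where they were. I did not check the tape measure separately.

**Doubts and disagreements:**
- Neither camera could see the nose on the valve, so "fully home and square" rests on the force curve and the rod coming out.
- The held force was slightly above the 12–16 N seating range, though below the 22 N limit.
- By my height estimates the stem sank about 18 mm, against the stated maximum of 16 mm. I put this down to camera or grip height error.
- The rod reading is rough: about 14 mm from the scene camera and 19 mm from the top camera, both inside the allowed range.
- In the last picture the network did not find `rod_tip`, so I judged the rod by eye there.

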